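Let down, lock and set up the board of the ingredient well

TASK

Close the ingredient well for the night: work the black wedge backward out from under the heavy board a little at a time, so that the board comes down gently (do not lift the board or let it drop), and lay the wedge flat in the empty aluminium pan. With the board fully down, put the T-handle key in the brass lock, turn it clockwise as far as it goes and leave it in the lock. Then stand the largest white bowl on the middle of the board and nest every other white bowl that is there inside it, each in the next larger one, all upright; do not push the little shaker aside.

Things in the scene. Friction and masses are not known exactly. Their poses are not given: they have to be found in the camera images.
- wedge_mid (a point): Black rubber wedge on the bench, 150 mm long, 36 wide. This point: centre of its thick block end (40 long, 44 high), outside the board, 20 mm from the end face, 22 mm above the underside. Its x axis points to the thin end, 130 mm away and 6 mm thick; the slope starts 20 mm from this point. It comes out along its own minus x with 5 to 20 N.
- cover (a joint): Hinge of the board, rad: 0 fully down, about 0.1 at the start with the wedge under its free edge. The hinge has some damping; left without support it drops at over 1 rad/s.
- cover_mid (a point): Centre of the top face of the heavy butcher-block board over the ingredient well: 240 mm from free edge to hinge (its x axis points that way), 260 mm wide, 20 mm thick, about 2.2 kg. When down its top is 34 mm above the bench and its underside 14 mm.
- cover_edge (a point): Middle of the lower corner of the board's free edge (same axes as cover_mid); the wedge is clear when its thin end is outside this edge.
- lock (a joint): Turn of the brass key cylinder, rad: grows clockwise seen from above, 0 to 1.45 (end stop); 0 to 0.2 at the start; stays where it is left. Its steel tongue then lies over the edge of the board. Turning takes about 0.1 N m.
- lock_mouth (a point): Centre of the mouth of the slot in the top of the round brass key cylinder (52 mm across, top 68 mm above the bench) that stands in front of the board's free edge. The slot runs along this point's x axis, 34 mm long and 12 mm wide, 33 mm deep, and turns with the cylinder.
- key_handle (a point): Steel T-handle key standing in a black rest. This point: centre of its crossbar (70 mm along the key's x, 16 thick, 24 high). Below: round 20 mm shank, then a flat blade, 28 mm wide along x, 9 thick, 34 long, slightly tapered; its foot is 68 mm below this point. It starts 28 mm deep in the rest, comes straight up; on the floor of the lock's slot this point is 35 mm above the slot's mouth.
- pan_in (a point): Centre of the inner floor of the shallow empty aluminium pan, 210 mm along its x axis, 110 mm wide, walls 22 mm high and 4 mm thick; its floor is 4 mm thick. It stays put.
- shaker: Bystander: slim steel sugar shaker, 40 mm across, 85 mm high, standing among the bowls. Origin at the centre of its underside.
- bowl_l_mid (a point): The largest white stoneware bowl, nearly straight-sided: 168 mm across at the rim, 148 mm at the foot, 55 mm high, wall and base 8 mm thick. This point is on its axis, half-way up. It can be held by pinching the rim.
- bowl_m_mid (a point): The second largest white stoneware bowl, nearly straight-sided: 130 mm across at the rim, 114 mm at the foot, 62 mm high, wall and base 8 mm thick. This point is on its axis, half-way up. It may be absent. It can be held by pinching the rim.
- bowl_s_mid (a point): The third largest white stoneware bowl, nearly straight-sided: 94 mm across at the rim, 83 mm at the foot, 68 mm high, wall and base 8 mm thick. This point is on its axis, half-way up. It may be absent. It can be held by pinching the rim.
- bowl_xs_mid (a point): The smallest white stoneware bowl, nearly straight-sided: 60 mm across at the rim, 53 mm at the foot, 74 mm high, wall and base 8 mm thick. This point is on its axis, half-way up. It may be absent. It can be held by pinching the rim.
Things that resemble listed ones, but are neither listed nor needed, are in the scene too. Leave any pink look-alike of the part that bears bowl_xs_mid alone. What is shaped like the part that bears wedge_mid but orange is not meant.

How it is judged:
By the outcome, as a careful person would: the job done as asked, in the order asked, and still so for the second after the job is handed in, with the robot touching nothing.
Of bowl_m, bowl_s, bowl_xs only 2 to 3 are there at a start; the rules pass over those that are not, and their reading is None.
At some moment in a run one of bowl_m, bowl_s, bowl_xs may be knocked a few centimetres aside while the robot is not near it.
It also fails if it takes over 192 s, if anything falls off the work surface, if the arm or the gripper's body presses on something with over 40 N, if the wrist force passes 120 N, or if a joint passes its speed limit or range.

ROBOT

A 7-joint arm with a two-finger parallel gripper is mounted at the origin on the work surface. World frame = base frame: x ahead of the robot, y to its left, z up, the work surface at z = 0. Lengths are in m, angles in rad, forces in N, time in s.
With the tool pointing down it reaches from about 0.425 to 0.825 m from the base axis. Payload 3.6 kg.
Tool frame: the origin (TCP) lies midway between the tips of the shut fingers; the grasp point (between the pads) lies 19 mm behind it; x points along the fingers, y is the direction in which the jaws open and shut, and the axes are right-handed (so a half turn about x gives the same grasp; the last joint's range is limited). The gripper opens to 93 mm and grips with 3 to 60 N. Pads are 15 mm wide; open, the fingers measure 128 mm over their backs; the gripper's body (75 mm by 188 mm) begins 65 mm behind the grasp point.
Start: joints at [-1.333, 0.615, -0.013, 1.423, 0.008, 1.103, -0.04], TCP at [0.17, 0.627, 0.219] pointing down, gripper open.
Joint ranges: [-3.12, 3.12], [-0.3, 2.06], [-1.34, 1.32], [0.26, 2.42], [-1.36, 4.5], [0.01, 1.98], [-2.84, 2.84]. Speed limits (rad/s): [2.79, 2.79, 3.14, 3.14, 3.14, 3.14, 3.14].

INTERFACE

Orientations are given as [roll, pitch, yaw] about the fixed x, y, z axes, in that order (R = Rz(yaw) Ry(pitch) Rx(roll)).
In Python, from station import monitor, grab_frame, bot gives the robot as it stands.
- The arm moves only by the shell command python3 -m handwheel 'ROWS'. ROWS is JSON, one flat list of numbers, 7 for each row, row after row: the turn, a rotation vector about the tool's x, y, z in rad, then the shift along the tool's x, y, z in mm, then the opening, from 0 (shut) to 1 (fully open). A call has 1 to 10 rows; each row shifts and turns the commanded pose from where the row before left it, along the tool's axes as they then stand; what a row does not reach is not made up. A row lasts 1/10 s, in which the tool goes at most 50 mm and 8.59 degrees, less where a joint would pass 70% of its speed; a pose out of reach is approached as far as the arm can. A call is refused whole if a number of a shift passes 50 or a number of a turn 0.15, either way. A call with a gripper value outside its range is refused whole. The fingers move at their own pace and stop on an object; the grip force is fixed at half the most. Time passes only in rows, so rows that do not move let the fingers close. It gives the time, the measured TCP pose, the force and the opening at its end, in the units of the state.
- monitor.sense(): the state, without advancing time (a new reading comes with each control period).
- grab_frame(name): name is "scene" or "side" or "wrist"; returns a dict with "frame" (400x640x3 uint8, red, green, blue), "fx", "fy", "cx", "cy" (pixels), "rvec" (rotation vector, rad) and "tvec" (3), from world to camera coordinates, as OpenCV has them. Camera axes: x right, y down, z forward; pixel columns grow to the right and rows downward; lengths in m; the calibration is good to about 2 mm. The wrist camera is an equidistant fisheye: a pixel r from the principal point sees the ray r / f radians off the axis. A picture is of the moment at which its call begins. There is no depth.
- bot.hand_in(): hands the job in, once; it reports no verdict.
The state is a dict: "clock": time; "joint_pos": joint angles; "joint_velocities": joint speeds; "tau": joint torques, N m; "position": TCP position; "ee_rot": TCP orientation; "wrist_force": force on the tool from outside, world axes, zero at the start; "ft_torque": the same for the moment, N m; "grip_width": opening from 0.0 (shut) to 1.0 (fully open).
Only numpy, scipy, OpenCV 4.12 (cv2) and the standard library are available. Lean on these libraries where they do the work, as an engineer would, in place of code of your own. Each camera call takes 0.05 s, during which the arm holds its last target. There are 200 camera calls.

## Working session

There is one attempt and no reset: what is moved stays moved. The work goes in short steps, Python scripts to look and compute and a shell command to move; the robot and the scene stay as the last step left them, time stands still between calls to the robot, and variables do not carry over. Pictures are saved under pics/ and viewed, about 12 in all and at most 16, crops included, and the job is handed in when it is done.

```bash
ls; mkdir -p pics; cat > h.py <<'E'
import numpy as np, cv2
from station import monitor, grab_frame, bot
from scipy.spatial.transform import Rotation as R
def shot(name,fn=None):
    f=grab_frame(name)
    if fn: cv2.imwrite('pics/'+fn,f['frame'][:,:,::-1])
    return f
def ray(f,u,v,fish=False):
    x=(u-f['cx'])/f['fx'];y=(v-f['cy'])/f['fy']
    if fish:
        r=np.hypot(x,y); d=np.array([np.sin(r)*x/max(r,1e-9),np.sin(r)*y/max(r,1e-9),np.cos(r)])
    else: d=np.array([x,y,1.])
    M=cv2.Rodrigues(np.array(f['rvec'],float))[0]; t=np.array(f['tvec'],float).ravel()
    return -M.T@t, M.T@d
def onz(f,u,v,z,fish=False):
    c,d=ray(f,u,v,fish); return (c+d*(z-c[2])/d[2]).round(4)
def proj(f,p,fish=False):
    M=cv2.Rodrigues(np.array(f['rvec'],float))[0]; q=M@np.array(p,float)+np.array(f['tvec'],float).ravel()
    if fish:
        a=np.arctan2(np.hypot(q[0],q[1]),q[2]); s=a/max(np.hypot(q[0],q[1]),1e-9); x,y=q[:2]*s
    else: x,y=q[:2]/q[2]
    return np.array([f['cx']+f['fx']*x,f['cy']+f['fy']*y]).round(1)
def st():
    s=monitor.sense(); print({k:np.round(s[k],3).tolist() for k in ('clock','position','ee_rot','wrist_force','grip_width','joint_pos')}); return s
def totool(goal,yaw=None):
    "shift in tool axes (mm) to reach goal TCP"
    s=monitor.sense(); M=R.from_euler('xyz',s['ee_rot']).as_matrix()
    print('shift mm',(M.T@(np.array(goal)-s['position'])*1000).round(1),'M',M.round(2).tolist())
E
python3 - <<'E'
from h import *
import pickle
st()
d={}
for n in('scene','side','wrist'):
    d[n]=shot(n,n+'0.png'); print(n,d[n]['fx'],d[n]['cx'],d[n]['cy'],(ray(d[n],320,200)[0]).round(3),ray(d[n],320,200)[1].round(2))
pickle.dump(d,open('f0.pkl','wb'))
totool([0,0,0])
E
```

```text
pics
{'clock': 0.0, 'position': [0.17, 0.627, 0.217], 'ee_rot': [-1.56, 1.568, -1.824], 'wrist_force': [0.702, 0.051, -0.395], 'grip_width': 1.001, 'joint_pos': [-1.332, 0.616, -0.013, 1.425, 0.008, 1.103, -0.04]}
scene 439.0367458963192 319.81400100421774 199.80978601791261 [1.126 0.656 0.729] [-0.6  -0.54 -0.58]
side 400.5502637129611 323.22899587937206 201.55601661662567 [ 0.348 -0.592  0.84 ] [ 0.09  0.65 -0.75]
wrist 309.70691628693146 319.2813201825009 196.65992730515313 [0.105 0.645 0.384] [ 0.25 -0.07 -0.97]
shift mm [ 2.19e+02 -6.49e+02 -1.00e-01] M [[-0.0, 0.26, 0.97], [-0.0, 0.97, -0.26], [-1.0, -0.0, 0.0]]
```

View images.

View pics/scene0.png

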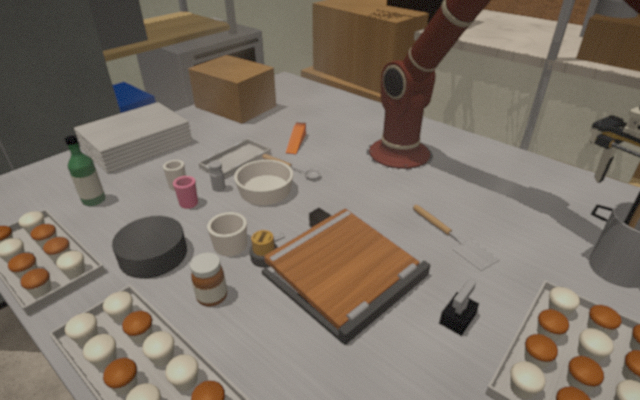

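View pics/side0.png

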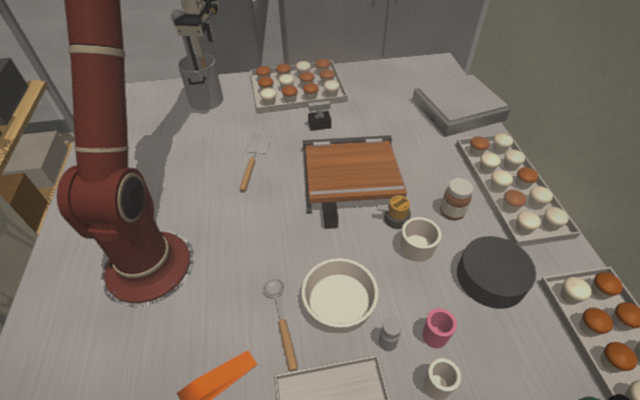

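View pics/wrist0.png

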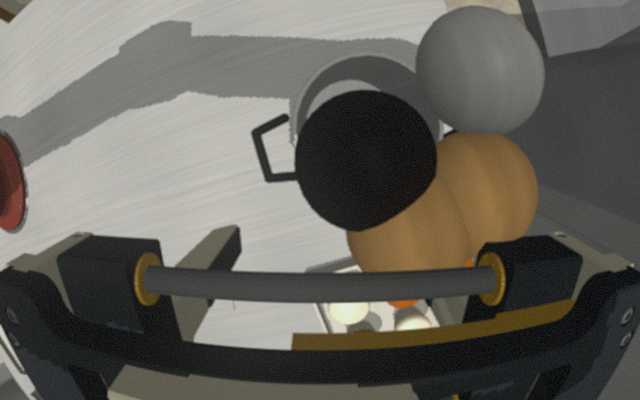

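Side view: board (305–405,140–200), wedge block (330,213), lock (398,210), key (320,118), bowl L (340,293), bowl S (420,238), bowl XS (443,377), pink decoy (440,328), shaker (391,333), pan at the bottom. M seems absent. One enlarged composite next.

```bash
python3 - <<'E'
from h import *
import pickle
d=pickle.load(open('f0.pkl','rb'))
a=d['side']['frame'];b=d['scene']['frame']
def cr(im,u0,v0,w,h,W,H): return cv2.resize(im[v0:v0+h,u0:u0+w],(W,H),interpolation=cv2.INTER_CUBIC)
A=cr(a,300,95,160,120+30,400,375) # x2.5
B=cr(a,260,250,220,150,400,273)[:225]
C=cr(b,230,180,200,150,400,300) #x2
D=cr(b,150,110,200,150,400,300)
out=np.zeros((600,800,3),np.uint8)
out[:375,:400]=A; out[375:,:400]=B; out[:300,400:]=C; out[300:,400:]=D
cv2.imwrite('pics/comp.png',out[:,:,::-1])
E
```

```text
(no output)
```

View pics/comp.png

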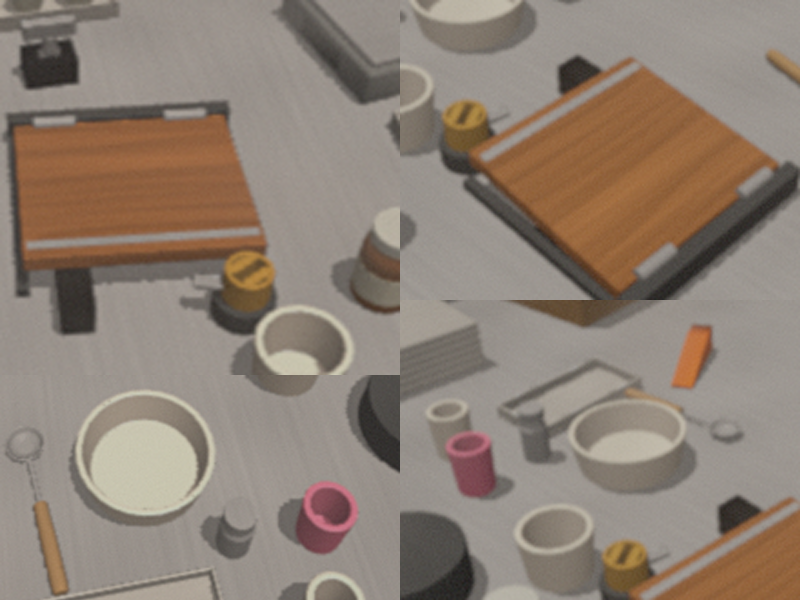

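```bash
python3 - <<'E'
from h import *
import pickle
d=pickle.load(open('f0.pkl','rb')); S=d['side'];C=d['scene']
A=lambda u,v:(300+u/2.5,95+v/2.5)
B=lambda u,v:(260+u/1.818,250+(v-375)/1.818)
Cc=lambda u,v:(230+(u-400)/2,180+v/2)
D=lambda u,v:(150+(u-400)/2,110+(v-300)/2)
def tri(p,q):
    c1,d1=ray(S,*p);c2,d2=ray(C,*q);M=np.stack([d1,-d2],1);t=np.linalg.lstsq(M,c2-c1,rcond=None)[0]
    a=c1+d1*t[0];b=c2+d2*t[1];return ((a+b)/2).round(4),np.linalg.norm(a-b).round(4)
print('board',*[onz(S,*A(*p),z) for p,z in [((25,247),.058),((263,238),.058),((15,118),.034),((225,115),.034)]])
print('board C',*[onz(C,*Cc(*p),z) for p,z in [((472,152),.058),((632,58),.058),((778,163),.034),((620,292),.034)]])
print('wedge end top',onz(S,*A(77,311),.044),'bot',onz(S,*A(80,331),0))
print('lock',onz(S,*A(250,270),.068),onz(C,*Cc(467,115),.068))
print('slot',onz(S,*A(232,277),.068),onz(S,*A(268,261),.068),onz(C,*Cc(454,121),.068),onz(C,*Cc(478,108),.068))
print('key tri',tri((319,106),(465,294)))
print('L',onz(S,*B(145,452),.055),onz(C,*D(628,437),.055))
print('S',onz(S,*A(303,348),.068),onz(C,*D(555,533),.068))
print('XS',onz(S,*B(335,590),.074),onz(C,*D(449,411),.074), 'width',onz(S,428,366,.074),onz(S,460,368,.074))
print('pink',onz(S,*B(328,508),.074),onz(C,*D(470,445),.074))
print('shaker',tri(B(240,507),D(531,413)))
print('pan',*[onz(C,*D(*p),.022) for p in [(500,408),(597,362),(641,379),(545,432)]])
for n,I,box in(('scene',C,(250,200,430,330)),('side',S,(300,95,420,230))): pass
# masks: black wedge and white rims
for n,I in(('side',S),('scene',C)):
    f=I['frame'].astype(int); m=((f.max(2)<45)).astype(np.uint8)
    k,l,s,c=cv2.connectedComponentsWithStats(m)
    print(n,[(s[i,:5].tolist(),c[i].round(1).tolist()) for i in range(1,k) if 60<s[i,4]<1500])
E
```

```text
board [0.419  0.1146 0.058 ] [0.6691 0.0844 0.058 ] [0.4388 0.3498 0.034 ] [0.6932 0.3107 0.034 ]
board C [0.6714 0.0869 0.058 ] [0.4187 0.1104 0.058 ] [0.4374 0.3389 0.034 ] [0.6937 0.3193 0.034 ]
wedge end top [0.46   0.0315 0.044 ] bot [0.4647 0.039  0.    ]
lock [0.6391 0.0354 0.068 ] [0.64   0.0453 0.068 ]
slot [0.6185 0.0294 0.068 ] [0.6606 0.044  0.068 ] [0.6569 0.042  0.068 ] [0.6231 0.0456 0.068 ]
key tri (array([0.4979, 0.4725, 0.074 ]), np.float64(0.0027))
L [ 0.4427 -0.1793  0.055 ] [ 0.4577 -0.1547  0.055 ]
S [ 0.6607 -0.0679  0.068 ] [ 0.6698 -0.0484  0.068 ]
XS [ 0.6022 -0.3747  0.074 ] [ 0.6004 -0.3748  0.074 ] width [ 0.5739 -0.3659  0.074 ] [ 0.6311 -0.3791  0.074 ]
pink [ 0.6259 -0.2897  0.074 ] [ 0.6316 -0.277   0.074 ]
shaker (array([ 0.5301, -0.2749,  0.079 ]), np.float64(0.0007))
pan [ 0.501 -0.405  0.022] [ 0.3021 -0.4069  0.022 ] [ 0.2928 -0.3081  0.022 ] [ 0.4978 -0.2972  0.022 ]
side [([197, 0, 18, 19, 74], [206.1, 7.8]), ([175, 15, 21, 10, 61], [183.1, 18.3]), ([123, 178, 21, 40, 587], [133.3, 198.5]), ([609, 395, 20, 5, 77], [618.4, 397.4])]
scene [([388, 0, 54, 22, 515], [418.3, 5.1]), ([626, 0, 14, 13, 98], [634.4, 4.3]), ([245, 49, 10, 11, 64], [250.4, 54.9]), ([385, 70, 17, 26, 310], [393.0, 82.7]), ([593, 117, 47, 26, 255], [616.5, 128.5]), ([65, 135, 13, 10, 98], [70.9, 140.0]), ([596, 135, 14, 13, 94], [602.6, 141.7]), ([625, 194, 15, 30, 115], [632.6, 209.9]), ([154, 238, 32, 38, 307], [174.4, 256.3]), ([440, 300, 38, 35, 679], [458.3, 317.1]), ([344, 320, 25, 23, 88], [355.2, 331.4])]
```

```bash

python3 -m handwheel '[0,0,0,-2,-26,25,1, 0,0,0,-2,-26,25,1, 0,0,0,-2,-26,25,1, 0,0,0,-2,-26,25,1, 0,0,0,-2,-26,25,1, 0,0,0,-2,-26,25,1, 0,0,0,-2,-26,25,1, 0,0,0,-2,-26,25,1, 0,0,0,-2,-26,25,1, 0,0,0,-2,-26,25,1]'
python3 -m handwheel '[0,0,0,-2,-26,25,1, 0,0,0,-2,-26,25,1, 0,0,0,-2,-26,25,1, 0,0,0,-2,-26,25,1, 0,0,0,-2,-26,25,1, 0,0,0,-2,-26,25,1, 0,0,0,-2,-26,25,1, 0,0,0,-2,-26,25,1, 0,0,0,-2,-26,25,1, 0,0,0,-2,-26,25,1]'
python3 -m handwheel '[0.14,0,0,0,0,0,1, 0.14,0,0,0,0,0,1, 0.14,0,0,0,0,0,1, 0.14,0,0,0,0,0,1, 0.14,0,0,0,0,0,1, 0.14,0,0,0,0,0,1, 0.14,0,0,0,0,0,1, 0.14,0,0,0,0,0,1, 0.14,0,0,0,0,0,1, 0.14,0,0,0,0,0,1]'
python3 -m handwheel '[0,0,0,0,0,0,1, 0,0,0,0,0,0,1]'
python3 - <<'E'
from h import *
import pickle
st(); totool([.53,0,.25])
f=shot('wrist'); pickle.dump(f,open('w1.pkl','wb'))
cv2.imwrite('pics/w1.png',cv2.resize(f['frame'][:,:,::-1],(800,500),interpolation=cv2.INTER_CUBIC))
E
```

```text
clock: 1.15
position: [0.3438, 0.3095, 0.2387]
ee_rot: [-1.893, 1.571, -2.157]
wrist_force: [1.3, 1.0, -0.4]
grip_width: 0.999
clock: 2.15
position: [0.5169, -0.0067, 0.2586]
ee_rot: [-3.087, 1.57, 2.932]
wrist_force: [0.5, 1.1, 0.1]
grip_width: 0.998
clock: 3.15
position: [0.5163, -0.0052, 0.2584]
ee_rot: [-1.633, 1.57, 2.98]
wrist_force: [-0.3, 0.2, 0.2]
grip_width: 1.001
clock: 3.35
position: [0.5164, -0.0052, 0.2585]
ee_rot: [-1.256, 1.57, -2.917]
wrist_force: [-0.7, 0.1, -0.3]
grip_width: 1.005
{'clock': 3.35, 'position': [0.516, -0.005, 0.258], 'ee_rot': [-1.256, 1.57, -2.917], 'wrist_force': [-0.697, 0.081, -0.34], 'grip_width': 1.005, 'joint_pos': [-0.392, 0.4, 0.52, 1.757, -0.225, 1.045, 0.117]}
shift mm [ 8.4 13.1 -6.4] M [[-0.0, 1.0, -0.09], [-0.0, -0.09, -1.0], [-1.0, -0.0, 0.0]]
```

View pics/w1.png

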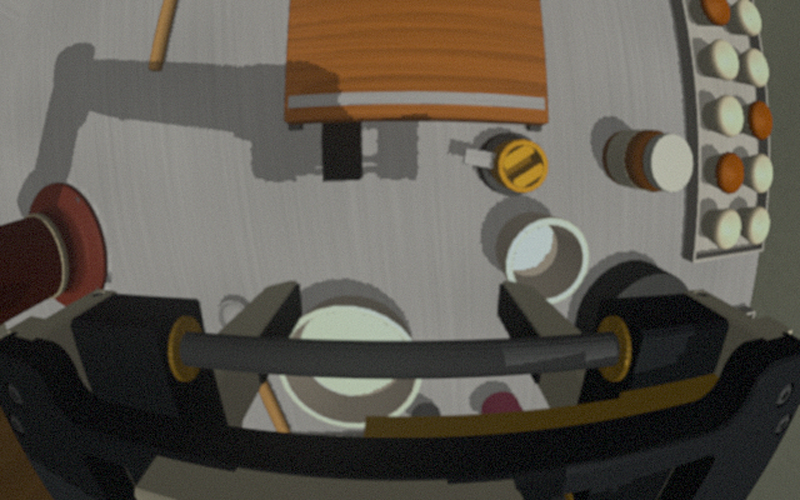

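View: wedge block x 323–361, end v≈180; lock top (521,165) slot running from (507,177) to (535,153); S bowl rim centre (547,259); L rim about (352,362).

```bash
python3 - <<'E'
from h import *
import pickle
f=pickle.load(open('w1.pkl','rb'))
P=lambda u,v,z:onz(f,u/1.25,v/1.25,z,True)
im=f['frame'].astype(int)
m=(im.max(2)<48).astype(np.uint8); m[:98]=0;m[150:]=0;m[:,:245]=0;m[:,300:]=0
m=cv2.morphologyEx(m,cv2.MORPH_OPEN,np.ones((3,3)))
for v in range(98,148,4):
    u=np.where(m[v])[0]
    if len(u)>5: print(v,u.min(),u.max(),onz(f,u.min(),v,.044,True)[:2],onz(f,u.max()+1,v,.044,True)[:2])
v=np.where(m[:,273])[0];print('end',v.max(),onz(f,273,v.max()+1,.044,True))
print('lock',P(521,165,.068),'slot ends',P(507,177,.068),P(535,153,.068))
b=[P(288,109,.058),P(548,108,.058)];print('free edge top',b)
print('S',P(547,259,.068),'L',P(352,362,.055), P(283,365,.055),P(420,358,.055))
# brass mask
h=cv2.cvtColor(f['frame'],cv2.COLOR_RGB2HSV)
mm=((h[:,:,0]>15)&(h[:,:,0]<30)&(h[:,:,1]>120)&(h[:,:,2]>120)).astype(np.uint8); mm[160:]=0; mm[:105]=0
c=max(cv2.findContours(mm,0,1)[0],key=cv2.contourArea); print('brass',(cv2.minEnclosingCircle(c)))
cv2.imwrite('pics/w1c.png',cv2.resize(f['frame'][95:165,370:450,::-1],(640,560),interpolation=cv2.INTER_CUBIC))
E
```

```text
98 260 287 [0.4528 0.0967] [0.4872 0.0925]
102 259 287 [0.451  0.0919] [0.4868 0.0876]
106 258 287 [0.4493 0.0871] [0.4863 0.0826]
110 258 287 [0.4488 0.0822] [0.4858 0.0777]
114 258 287 [0.4482 0.0772] [0.4853 0.0728]
118 258 288 [0.4477 0.0722] [0.4861 0.0677]
122 258 288 [0.4472 0.0673] [0.4856 0.0628]
126 258 288 [0.4466 0.0623] [0.4851 0.0579]
130 259 288 [0.4473 0.0572] [0.4846 0.053 ]
134 259 288 [0.4468 0.0522] [0.4841 0.0481]
138 259 288 [0.4462 0.0473] [0.4835 0.0431]
142 260 287 [0.4469 0.0421] [0.4818 0.0383]
end 142 [0.4631 0.0391 0.044 ]
lock [0.6366 0.0398 0.068 ] slot ends [0.622  0.0292 0.068 ] [0.6516 0.0507 0.068 ]
free edge top [array([0.4204, 0.1139, 0.058 ]), array([0.6724, 0.0948, 0.058 ])]
S [ 0.662  -0.0556  0.068 ] L [ 0.4498 -0.1595  0.055 ] [ 0.3683 -0.1602  0.055 ] [ 0.5253 -0.1606  0.055 ]
brass ((417.3072204589844, 132.18675231933594), 21.254362106323242)
```

View pics/w1c.png

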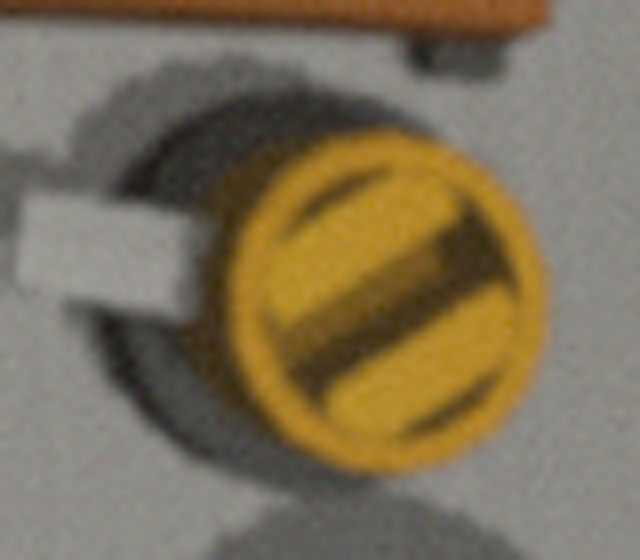

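```bash

python3 -m handwheel '[0,0,0,0,-19,-19,1, 0,0,0,0,-19,-19,1, 0,0,0,0,-18,-19,1, 0,0,0,35,0,0,1, 0,0,0,35,0,0,1, 0,0,0,35,0,0,1, 0,0,0,35,0,0,1, 0,0,0,30,0,0,1, 0,0,0,20,0,0,1, 0,0,0,0,0,0,1]'
python3 -m handwheel '[0,0,0,0,0,0,1,0,0,0,0,0,0,1]'
python3 - <<'E'
from h import *
import pickle
st(); totool([.465,.057,.006])
f=shot('wrist'); pickle.dump(f,open('w2.pkl','wb'))
cv2.imwrite('pics/w2.png',f['frame'][:,:,::-1])
E
```

```text
clock: 4.4
position: [0.4644, 0.0564, 0.0666]
ee_rot: [-1.394, 1.565, -3.058]
wrist_force: [-0.2, 0.2, -0.3]
grip_width: 0.999
clock: 4.6
position: [0.4673, 0.0566, 0.0698]
ee_rot: [1.84, 1.568, 0.176]
wrist_force: [-0.4, -0.2, -0.0]
grip_width: 1.001
{'clock': 4.6, 'position': [0.467, 0.057, 0.07], 'ee_rot': [1.84, 1.568, 0.176], 'wrist_force': [-0.432, -0.165, -0.029], 'grip_width': 1.001, 'joint_pos': [-0.405, 0.596, 0.351, 2.097, -0.407, 0.51, 0.155]}
shift mm [63.8 -2.5 -0.1] M [[0.0, 1.0, -0.09], [0.0, -0.09, -1.0], [-1.0, 0.0, -0.0]]
```

View pics/w2.png

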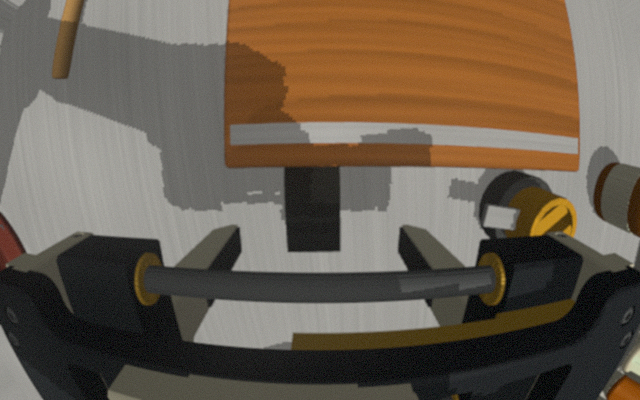

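```bash
python3 - <<'E'
from h import *
import pickle
f=pickle.load(open('w2.pkl','rb'))
print(onz(f,313,250,.044,True),onz(f,288,250,0,True),onz(f,286,190,.044,True),onz(f,340,190,.044,True))
E
python3 -m handwheel '[0,0,0,12,-2,0,1, 0,0,0,14,0,0,1, 0,0,0,14,0,0,1, 0,0,0,12,0,0,1, 0,0,0,11,0,0,1, 0,0,0,0,0,0,1,0,0,0,0,0,0,1]'
```

```text
[0.4616 0.0386 0.044 ] [0.438  0.0209 0.    ] [0.4485 0.0818 0.044 ] [0.483  0.0785 0.044 ]
clock: 5.35
position: [0.4646, 0.0568, 0.006]
ee_rot: [1.83, 1.57, 0.166]
wrist_force: [0.7, 0.8, 0.1]
grip_width: 1.002
```

```bash

python3 -m handwheel '[0,0,0,0,0,0,0, 0,0,0,0,0,0,0, 0,0,0,0,0,0,0, 0,0,0,0,0,0,0, 0,0,0,0,0,0,0, 0,0,0,0,0,0,0, 0,0,0,0,0,0,0, 0,0,0,0,0,0,0]'
python3 -m handwheel '[0,0,0,0,0,1,0, 0,0,0,0,0,1,0, 0,0,0,0,0,2,0, 0,0,0,0,0,2,0, 0,0,0,0,0,2,0, 0,0,0,0,0,2,0, 0,0,0,0,0,2,0, 0,0,0,0,0,2,0, 0,0,0,0,0,2,0, 0,0,0,0,0,2,0]'
python3 - <<'E'
from h import *
st(); f=shot('wrist'); shot('side')
im=f['frame']; 
cv2.imwrite('pics/w3.png',im[:,:,::-1])
E
```

```text
clock: 6.15
position: [0.463, 0.0569, 0.0055]
ee_rot: [-1.568, 1.568, 3.051]
wrist_force: [-1.6, -0.6, -0.5]
grip_width: 0.386
clock: 7.15
position: [0.4631, 0.0441, 0.0055]
ee_rot: [-3.056, 1.565, 1.567]
wrist_force: [1.3, 10.5, -1.5]
grip_width: 0.387
{'clock': 7.15, 'position': [0.463, 0.044, 0.006], 'ee_rot': [-3.056, 1.565, 1.567], 'wrist_force': [1.254, 10.485, -1.459], 'grip_width': 0.387, 'joint_pos': [-0.289, 0.706, 0.226, 2.145, -0.475, 0.338, 0.247]}
```

View pics/w3.png

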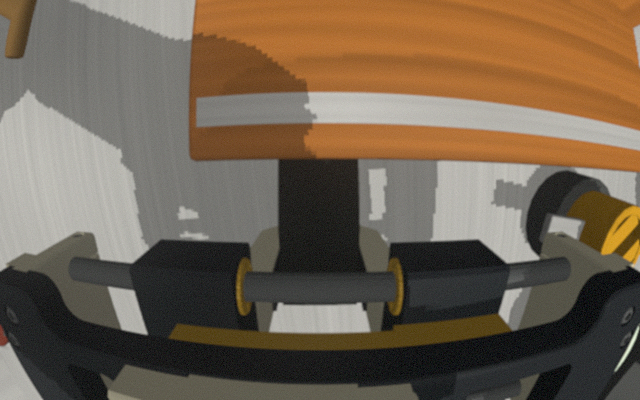

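```bash

for i in 1 2 3; do python3 -m handwheel '[0,0,0,0,0,2,0, 0,0,0,0,0,2,0, 0,0,0,0,0,2,0, 0,0,0,0,0,2,0, 0,0,0,0,0,2,0, 0,0,0,0,0,2,0, 0,0,0,0,0,2,0, 0,0,0,0,0,2,0, 0,0,0,0,0,2,0, 0,0,0,0,0,2,0]'; done
python3 - <<'E'
from h import *
st(); f=shot('side')
im=f['frame'][110:310,260:460]; 
cv2.imwrite('pics/s4.png',cv2.resize(im[:,:,::-1],(600,600)))
E
```

```text
clock: 8.25
position: [0.4615, 0.024, 0.0055]
ee_rot: [-3.111, 1.565, 1.512]
wrist_force: [0.4, 10.8, -0.6]
grip_width: 0.384
clock: 9.25
position: [0.4596, 0.0041, 0.0055]
ee_rot: [-3.085, 1.565, 1.538]
wrist_force: [0.3, 10.5, -0.5]
grip_width: 0.383
clock: 10.25
position: [0.4573, -0.021, 0.0056]
ee_rot: [1.488, 1.57, -0.177]
wrist_force: [-0.2, 0.9, -0.1]
grip_width: 0.385
{'clock': 10.25, 'position': [0.457, -0.021, 0.006], 'ee_rot': [1.488, 1.57, -0.177], 'wrist_force': [-0.173, 0.946, -0.114], 'grip_width': 0.385, 'joint_pos': [-0.142, 0.699, 0.208, 2.164, -0.441, 0.316, 0.346]}
```

View pics/s4.png

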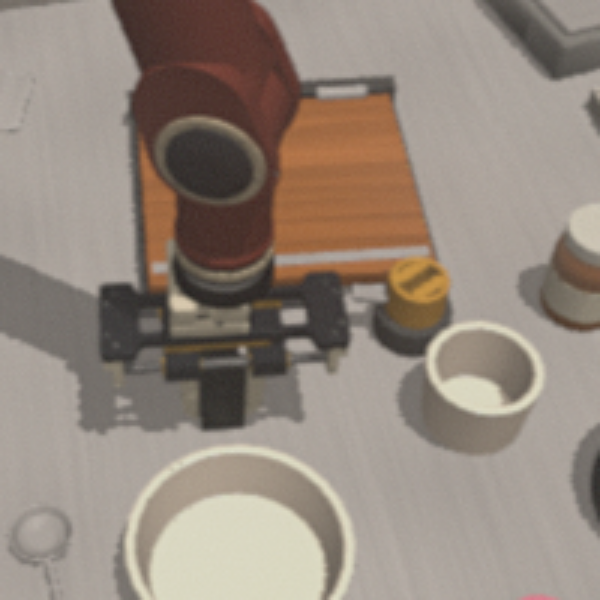

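```bash

python3 -m handwheel '[0,0,0,0,0,4,0, 0,0,0,0,0,4,0, 0,0,0,0,0,4,0, 0,0,0,0,0,4,0, 0,0,0,-15,0,0,0, 0,0,0,-30,0,0,0, 0,0,0,-30,0,0,0, 0,0,0,-30,0,0,0, 0,0,0,-20,0,0,0, 0,0,0,0,0,0,0]'
python3 -m handwheel '[0.148,0,0,0,0,0,0, 0.148,0,0,0,0,0,0, 0.148,0,0,0,0,0,0, 0.148,0,0,0,0,0,0, 0.148,0,0,0,0,0,0, 0.148,0,0,0,0,0,0, 0.148,0,0,0,0,0,0, 0.148,0,0,0,0,0,0, 0.148,0,0,0,0,0,0, 0,0,0,0,0,0,0]'
python3 - <<'E'
from h import *
import pickle
st(); totool([.343,-.354,.13]); d=[shot('side'),shot('scene'),shot('wrist')];pickle.dump(d,open('f5.pkl','wb'))
out=np.zeros((600,800,3),np.uint8)
out[:400,:640]=d[2]['frame']
out[400:,:400]=cv2.resize(d[1]['frame'][170:320,180:480],(400,200))
out[400:,400:]=cv2.resize(d[0]['frame'][100:300,150:550],(400,200))
cv2.imwrite('pics/c5.png',out[:,:,::-1])
E
```

```text
clock: 11.3
position: [0.4569, -0.038, 0.1327]
ee_rot: [1.465, 1.565, -0.201]
wrist_force: [-0.3, 0.2, -2.0]
grip_width: 0.387
clock: 12.3
position: [0.4542, -0.0372, 0.1291]
ee_rot: [0.35, 1.567, -2.647]
wrist_force: [-0.3, -1.0, -2.5]
grip_width: 0.385
{'clock': 12.3, 'position': [0.454, -0.037, 0.129], 'ee_rot': [0.35, 1.567, -2.647], 'wrist_force': [-0.304, -0.988, -2.505], 'grip_width': 0.385, 'joint_pos': [-0.499, 0.565, 0.794, 2.085, -0.601, 0.736, -0.744]}
shift mm [1.000e-01 2.975e+02 1.556e+02] M [[-0.0, 0.14, -0.99], [-0.0, -0.99, -0.14], [-1.0, 0.0, 0.0]]
```

View pics/c5.png

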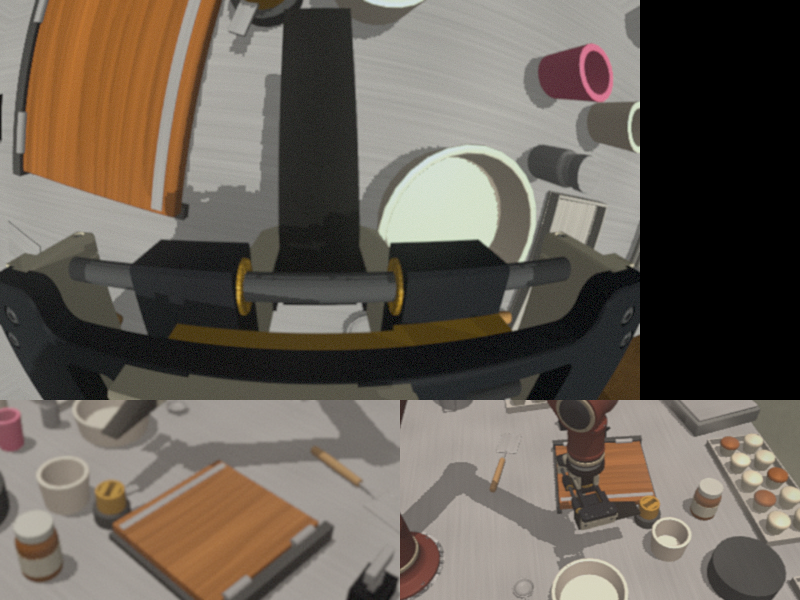

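```bash

python3 -m handwheel '[0,0,0,0,33,17,0, 0,0,0,0,33,17,0, 0,0,0,0,33,17,0, 0,0,0,0,33,17,0, 0,0,0,0,33,17,0, 0,0,0,0,33,17,0, 0,0,0,0,33,17,0, 0,0,0,0,33,18,0, 0,0,0,0,33,19,0, 0.11,0,0,0,0,0,0]'
python3 -m handwheel '[0,0,0,0,0,0,0,0,0,0,0,0,0,0]'
python3 - <<'E'
from h import *
import pickle
st(); totool([.343,-.354,.04]); d=shot('wrist','w6.png');pickle.dump(d,open('w6.pkl','wb'))
E
```

```text
clock: 13.45
position: [0.3398, -0.3605, 0.1318]
ee_rot: [1.553, 1.563, -1.565]
wrist_force: [1.3, 0.5, -2.2]
grip_width: 0.386
clock: 13.65
position: [0.344, -0.3522, 0.1302]
ee_rot: [-1.298, 1.569, 1.883]
wrist_force: [0.4, 0.1, -2.2]
grip_width: 0.386
{'clock': 13.65, 'position': [0.344, -0.352, 0.13], 'ee_rot': [-1.298, 1.569, 1.883], 'wrist_force': [0.441, 0.106, -2.234], 'grip_width': 0.386, 'joint_pos': [0.263, 0.598, 0.751, 1.991, -0.579, 0.779, -0.176]}
shift mm [90.2  1.9  1. ] M [[-0.0, 0.04, -1.0], [0.0, -1.0, -0.04], [-1.0, -0.0, 0.0]]
```

View pics/w6.png

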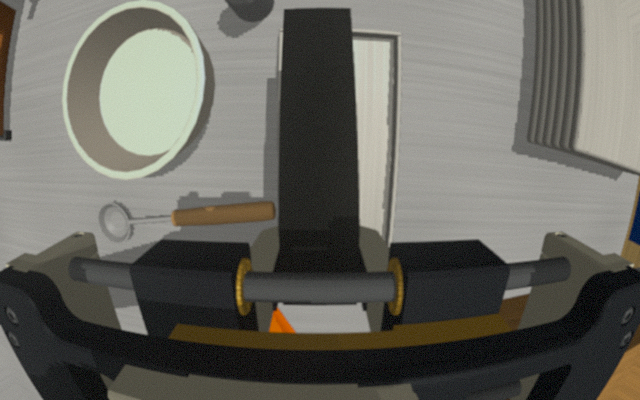

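```bash
python3 - <<'E'
from h import *
import pickle
f=pickle.load(open('w6.pkl','rb'))
for p in [(280,33),(400,33),(397,120),(391,240)]: print(p,onz(f,*p,.024,True))
for v in (40,50,120,180):
    print(v,[f['frame'][v,u].mean().round().astype(int).item() for u in range(262,290,2)],[f['frame'][v,u].mean().round().astype(int).item() for u in range(360,412,3)])
E
```

```text
(280, 33) [ 0.4899 -0.3121  0.024 ]
(400, 33) [ 0.4965 -0.4187  0.024 ]
(397, 120) [ 0.4158 -0.4187  0.024 ]
(391, 240) [ 0.3021 -0.4233  0.024 ]
40 [158, 150, 158, 154, 160, 157, 153, 149, 120, 170, 126, 39, 41, 44] [166, 161, 159, 148, 143, 143, 135, 132, 127, 123, 118, 98, 78, 175, 160, 156, 161, 157]
50 [151, 152, 151, 150, 149, 152, 152, 138, 121, 170, 100, 33, 45, 44] [196, 196, 197, 186, 190, 194, 191, 196, 200, 196, 134, 103, 75, 173, 155, 155, 154, 154]
120 [148, 147, 110, 104, 100, 100, 101, 103, 89, 49, 40, 44, 44, 37] [190, 189, 188, 185, 195, 193, 190, 187, 194, 136, 122, 81, 116, 164, 158, 160, 163, 158]
180 [143, 106, 100, 101, 102, 103, 100, 93, 71, 35, 40, 40, 38, 39] [177, 186, 181, 182, 184, 182, 180, 184, 159, 122, 75, 125, 165, 153, 156, 155, 155, 158]
```

```bash

python3 -m handwheel '[0,0,0,0,12,9,0, 0,0,0,20,0,0,0, 0,0,0,20,0,0,0, 0,0,0,20,0,0,0, 0,0,0,20,0,0,0, 0,0,0,15,0,0,0, 0,0,0,10,0,0,0, 0,0,0,6,0,0,0, 0,0,0,4,0,0,0, 0,0,0,0,0,0,0]'
python3 -m handwheel '[0,0,0,3,0,0,0,0,0,0,0,0,0,0]'
```

```text
clock: 14.7
position: [0.3355, -0.3654, 0.0157]
ee_rot: [-3.052, 1.571, 0.125]
wrist_force: [0.2, 0.4, -2.5]
grip_width: 0.389
clock: 14.9
position: [0.3354, -0.3656, 0.0128]
ee_rot: [2.269, 1.57, -0.837]
wrist_force: [0.8, -0.0, -2.2]
grip_width: 0.385
```

Lower the last bit, release to about 54 mm, rise and back out.

```bash

python3 -m handwheel '[0,0,0,2,0,0,0,0,0,0,0,0,0,0,0,0,0,0,0,0,0.6,0,0,0,0,0,0,0.6,0,0,0,0,0,0,0.6,0,0,0,0,0,0,0.6,0,0,0,-10,0,0,0.6,0,0,0,-20,0,0,0.6,0,0,0,-30,0,0,0.6]'
python3 -m handwheel '[0,0,0,-40,0,0,1,0,0,0,-40,0,0,1,0,0,0,-40,0,0,1,0,0,0,-20,0,-20,1,0,0,0,0,0,-40,1,0,0,0,0,0,-40,1,0,0,0,0,0,0,1,0,0,0,0,0,0,1]'
python3 - <<'E'
from h import *
import pickle
st(); totool([.55,.06,.25]); d=shot('wrist','w7.png');pickle.dump(d,open('w7.pkl','wb'))
d0=pickle.load(open('f0.pkl','rb'));s=shot('side');pickle.dump(s,open('s7.pkl','wb'))
# key in f0: crop metal colours
im=d['frame']
m=(im.max(2)<50).astype(np.uint8);k,l,sx,c=cv2.connectedComponentsWithStats(m)
print([(sx[i].tolist()) for i in range(1,k) if sx[i,4]>200])
E
```

```text
clock: 15.8
position: [0.3346, -0.3647, 0.071]
ee_rot: [-0.802, 1.568, 2.374]
wrist_force: [1.1, -0.1, -0.5]
grip_width: 0.601
clock: 16.6
position: [0.4353, -0.3615, 0.2107]
ee_rot: [0.091, 1.57, -3.014]
wrist_force: [-0.1, -0.5, -0.1]
grip_width: 1.001
{'clock': 16.6, 'position': [0.435, -0.362, 0.211], 'ee_rot': [0.091, 1.57, -3.014], 'wrist_force': [-0.136, -0.527, -0.075], 'grip_width': 1.001, 'joint_pos': [0.153, 0.608, 0.83, 1.7, -0.503, 1.061, -0.388]}
shift mm [ -39.5 -417.  -129.9] M [[-0.0, 0.04, -1.0], [-0.0, -1.0, -0.04], [-1.0, 0.0, 0.0]]
[[604, 0, 36, 215, 2700], [48, 39, 32, 26, 345], [0, 152, 640, 248, 60443], [611, 215, 29, 47, 374], [0, 388, 38, 12, 224]]
```

View pics/w7.png

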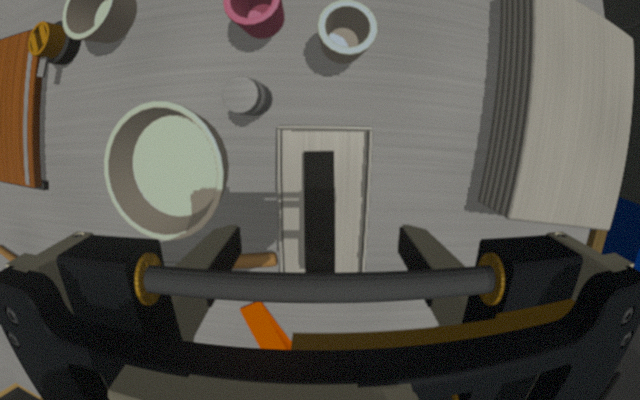

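```bash

python3 -m handwheel '[-0.148,0,0,-10,0,0,1,-0.148,0,0,-10,0,0,1,-0.148,0,0,-10,0,0,1,-0.148,0,0,-10,0,0,1,-0.148,0,0,0,0,0,1,-0.148,0,0,0,0,0,1,-0.148,0,0,0,0,0,1,-0.148,0,0,0,0,0,1,-0.148,0,0,0,0,0,1,-0.148,0,0,0,0,0,1]'
for i in 1 2; do python3 -m handwheel '[0,0,0,0,3,-42,1,0,0,0,0,3,-42,1,0,0,0,0,3,-42,1,0,0,0,0,3,-42,1,0,0,0,0,3,-42,1,0,0,0,0,3,-42,1,0,0,0,0,3,-42,1,0,0,0,0,3,-42,1,0,0,0,0,3,-42,1,0,0,0,0,3,-42,1]'; done
python3 -m handwheel '[-0.148,0,0,0,0,0,1,-0.148,0,0,0,0,0,1,-0.148,0,0,0,0,0,1,-0.148,0,0,0,0,0,1,-0.148,0,0,0,0,0,1,-0.148,0,0,0,0,0,1,-0.148,0,0,0,0,0,1,-0.148,0,0,0,0,0,1,-0.148,0,0,0,0,0,1,-0.148,0,0,0,0,0,1]'
python3 -m handwheel '[-0.148,0,0,0,0,0,1,0,0,0,0,0,0,1,0,0,0,0,0,0,1]'
python3 - <<'E'
from h import *
import pickle
st(); totool([.498,.4725,.15]); d=shot('wrist');pickle.dump(d,open('w8.pkl','wb'))
p=proj(d,[.498,.4725,.074],True);print(p)
u,v=p.astype(int);
u0=max(0,min(440,u-100));v0=max(0,min(250,v-75))
print(u0,v0); cv2.imwrite('pics/w8.png',cv2.resize(d['frame'][v0:v0+150,u0:u0+200,::-1],(800,600),interpolation=cv2.INTER_CUBIC))
E
```

```text
clock: 17.7
position: [0.4331, -0.3627, 0.251]
ee_rot: [-1.224, 1.57, -2.848]
wrist_force: [-0.1, 0.6, 1.2]
grip_width: 0.998
clock: 18.7
position: [0.4878, 0.0555, 0.2511]
ee_rot: [0.211, 1.57, -1.419]
wrist_force: [1.2, -0.7, 0.7]
grip_width: 0.999
clock: 19.7
position: [0.5428, 0.4727, 0.2511]
ee_rot: [0.433, 1.569, -1.197]
wrist_force: [0.1, 0.3, -0.0]
grip_width: 1.002
clock: 20.7
position: [0.5429, 0.4708, 0.2507]
ee_rot: [-1.197, 1.568, -1.341]
wrist_force: [0.5, -0.3, -0.4]
grip_width: 1.0
clock: 21.0
position: [0.5427, 0.4718, 0.2507]
ee_rot: [-1.372, 1.569, -1.376]
wrist_force: [-0.9, -0.5, -0.2]
grip_width: 0.999
{'clock': 21.0, 'position': [0.543, 0.472, 0.251], 'ee_rot': [-1.372, 1.569, -1.376], 'wrist_force': [-0.901, -0.468, -0.206], 'grip_width': 0.999, 'joint_pos': [-0.7, 0.717, -0.099, 1.13, 0.069, 1.299, 0.773]}
shift mm [100.7   0.7 -44.7] M [[0.0, 0.0, 1.0], [-0.0, 1.0, -0.0], [-1.0, -0.0, 0.0]]
[320.2 140.2]
220 65
```

View pics/w8.png

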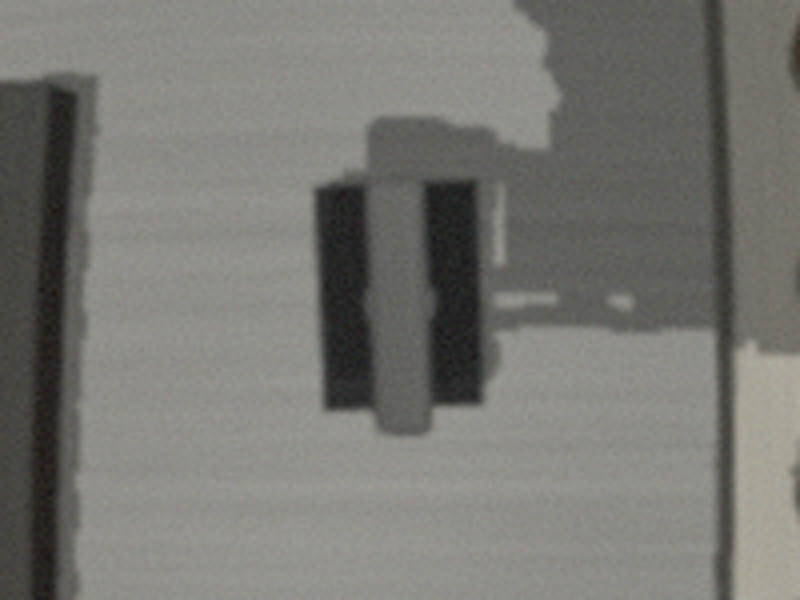

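```bash
python3 - <<'E'
from h import *
import pickle
f=pickle.load(open('w8.pkl','rb'))
for z in (.06,.075,.085,.095,.105):
    a,b=[onz(f,*p,z,True) for p in [(319.5,110),(320.8,173.3)]]; print(z,a,b,np.linalg.norm(a-b),((a+b)/2).round(4),np.arctan2(*(b-a)[1::-1]))
E
```

```text
0.06 [0.4641 0.4718 0.06  ] [0.5378 0.473  0.06  ] 0.07370976868773901 [0.501  0.4724 0.06  ] 0.016280786601376083
0.075 [0.4645 0.4719 0.075 ] [0.5351 0.473  0.075 ] 0.07060856888508646 [0.4998 0.4724 0.075 ] 0.015579475937686679
0.085 [0.4648 0.4719 0.085 ] [0.5334 0.473  0.085 ] 0.06860881867515282 [0.4991 0.4724 0.085 ] 0.016033611325519996
0.095 [0.4651 0.4719 0.095 ] [0.5316 0.4729 0.095 ] 0.06650751837198553 [0.4984 0.4724 0.095 ] 0.015036460658861411
0.105 [0.4654 0.4719 0.105 ] [0.5299 0.4729 0.105 ] 0.06450775147220687 [0.4976 0.4724 0.105 ] 0.015502633925016426
```

```bash

python3 -m handwheel '[-0.015,0,0,0,0,-22,1,0,0,0,0,1,-21,1,0,0,0,40,0,0,1,0,0,0,40,0,0,1,0,0,0,40,0,0,1,0,0,0,30,0,0,1,0,0,0,25,0,0,0.6,0,0,0,21,0,0,0.6,0,0,0,0,0,0,0.6,0,0,0,0,0,0,0.6]'
python3 - <<'E'
from h import *
st();totool([.4995,.4724,.055])
E
```

```text
clock: 22.05
position: [0.4994, 0.4739, 0.055]
ee_rot: [-0.699, 1.57, -0.684]
wrist_force: [0.6, -0.0, 0.9]
grip_width: 0.705
{'clock': 22.05, 'position': [0.499, 0.474, 0.055], 'ee_rot': [-0.699, 1.57, -0.684], 'wrist_force': [0.596, -0.044, 0.927], 'grip_width': 0.705, 'joint_pos': [-0.739, 0.844, -0.097, 1.456, 0.097, 0.846, 0.718]}
shift mm [-0.  -1.5  0.1] M [[0.0, -0.02, 1.0], [-0.0, 1.0, 0.02], [-1.0, -0.0, 0.0]]
```

```bash

python3 -m handwheel '[0,0,0,0,-1,0,0,0,0,0,0,0,0,0,0,0,0,0,0,0,0,0,0,0,0,0,0,0,0,0,0,0,0,0,0,0,0,0,0,0,0,0,0,0,0,0,0,0,0,0,0,0,-5,0,0,0,0,0,0,-10,0,0,0,0,0,0,-15,0,0,0]'
python3 -m handwheel '[0,0,0,-20,0,0,0,0,0,0,-30,0,0,0,0,0,0,-30,0,0,0,0,0,0,-30,0,0,0,0,0,0,0,0,0,0]'
python3 - <<'E'
from h import *
st();totool([.637,.04,.195])
E
```

```text
clock: 23.05
position: [0.4986, 0.4724, 0.0846]
ee_rot: [-2.385, 1.569, -2.368]
wrist_force: [-0.7, -0.4, -1.2]
grip_width: 0.201
clock: 23.55
position: [0.5015, 0.4755, 0.2017]
ee_rot: [0.79, 1.558, 0.806]
wrist_force: [1.0, -0.3, -1.0]
grip_width: 0.206
{'clock': 23.55, 'position': [0.501, 0.476, 0.202], 'ee_rot': [0.79, 1.558, 0.806], 'wrist_force': [0.962, -0.265, -0.976], 'grip_width': 0.206, 'joint_pos': [-0.733, 0.693, -0.109, 1.321, 0.077, 1.119, 0.737]}
shift mm [   3.9 -437.7  128.5] M [[0.01, -0.02, 1.0], [0.01, 1.0, 0.02], [-1.0, 0.01, 0.01]]
```

```bash

python3 -m handwheel '[0,0,0,0,-40,18,0,0,0,0,0,-40,18,0,0,0,0,0,-40,18,0,0,0,0,0,-40,18,0,0,0,0,0,-40,18,0,0,0,0,0,-40,18,0,0,0,0,0,-40,18,0,0,0,0,0,-40,18,0,0,0,0,0,-40,18,0,0,0,0,0,-35,18,0]'
python3 -m handwheel '[-0.125,0,0,0,0,0,0,-0.125,0,0,0,0,0,0,-0.125,0,0,0,0,0,0,-0.125,0,0,0,0,0,0,0,0,0,0,0,0,0,0,0,0,0,0,0,0]'
python3 - <<'E'
from h import *
import pickle
st();totool([.637,.04,.195])
d=shot('wrist','w9.png');pickle.dump(d,open('w9.pkl','wb'))
h=cv2.cvtColor(d['frame'],cv2.COLOR_RGB2HSV)
p=proj(d,[.637,.04,.068],True);print(p)
mm=((h[:,:,0]>15)&(h[:,:,0]<30)&(h[:,:,1]>110)&(h[:,:,2]>90)).astype(np.uint8)
for c in cv2.findContours(mm,0,1)[0]:
    if cv2.contourArea(c)>150: print(cv2.contourArea(c),cv2.minEnclosingCircle(c),cv2.boundingRect(c))
E
```

```text
clock: 24.55
position: [0.6856, 0.0779, 0.1942]
ee_rot: [-2.314, 1.569, -2.299]
wrist_force: [1.2, 1.3, -1.1]
grip_width: 0.202
clock: 25.15
position: [0.6852, 0.0807, 0.1942]
ee_rot: [2.695, 1.57, -3.074]
wrist_force: [0.2, 0.1, -1.6]
grip_width: 0.203
{'clock': 25.15, 'position': [0.685, 0.081, 0.194], 'ee_rot': [2.695, 1.57, -3.074], 'wrist_force': [0.192, 0.07, -1.595], 'grip_width': 0.203, 'joint_pos': [-0.023, 0.712, -0.243, 1.317, 0.174, 1.134, 1.802]}
shift mm [ -0.8 -11.8 -62. ] M [[-0.0, -0.49, 0.87], [-0.0, 0.87, 0.49], [-1.0, 0.0, -0.0]]
[307.  125.9]
2269.0 ((305.423583984375, 127.54983520507812), 27.652488708496094) (278, 100, 56, 55)
248.0 ((581.0, 16.0), 20.61562728881836) (568, 0, 27, 35)
```

```bash
python3 - <<'E'
from h import *
import pickle
d=pickle.load(open('w9.pkl','rb'))
g=cv2.cvtColor(d['frame'],cv2.COLOR_RGB2GRAY)
sub=g[98:158,275:338]
for r in sub[::2]: print(' '.join('%3d'%x for x in r[::2]))
yy,xx=np.mgrid[:400,:640]
for T in (70,85,100):
    m=((g<T)&(np.hypot(xx-306,yy-127)<21)).astype(np.uint8)
    k,l,s,c=cv2.connectedComponentsWithStats(m); i=1+s[1:,4].argmax()
    pts=np.argwhere(l==i)[:,::-1].astype(np.float32); r=cv2.minAreaRect(pts); 
    vx=cv2.fitLine(pts,2,0,.01,.01).ravel(); a=r[0]
    p0=onz(d,*a,.068,True);p1=onz(d,a[0]+20*vx[0],a[1]+20*vx[1],.068,True)
    print(T,s[i,4],r,vx[:2],p0,np.arctan2(*(p1-p0)[1::-1]))
print(onz(d,306,127.3,.068,True))
E
```

```text
117 119 141 161 167 165 167 168 158 147 126  97  82  84  87  90  86  85  87  85  86  83  87 110 168 178 178 179 176 175 172 174
110 114 132 159 167 167 165 147 110  95  89  90  93  91 102 109 105  97  89  90  82  79  94 146 182 181 179 177 175 173 174 173
116 115 135 171 171 163 131  93  90  91 106 133 143 144 150 155 152 146 141 121 102  87 125 148 160 178 181 180 176 173 177 175
113 116 131 173 160 132  93  87 103 131 158 166 160 165 156 158 160 163 160 162 158 137 127 116 134 179 181 177 168 177 169 155
113 113 138 167 131  94 101 128 149 155 158 155 147 132 120 113 113 138 146 157 156 155 150 132 124 144 161 171 174 173 162 121
117 112 144 148  96  90 133 161 163 153 140 116  91  79  76  86  88  95  94 108 136 156 162 156 139 118 118 146 173 160 124 113
111 120 142 105  94 124 161 160 149 148 148 152 122  92 112 108 113 119 146 153 145 157 156 167 160 131 113 123 142 106 105 117
115 117  97  91 119 157 161 151 166 176 175 176 139  93 116 112 113 142 172 176 171 172 166 159 167 154 132 114  80  62  92 117
113 117  89 106 151 167 153 161 174 175 175 174 143  93 119 117 107 129 170 
[... 2371 characters left out ...]
 159 160 155 124  93  85  95 103  98 102 115 108 104 106 109 100  90  71  62  60  68  82 109 113 112  95  69  81
164 161 165 168 166 161 164 159 139 109  89  87  85  92  94  86  83  79  73  69  59  58  66  78  99 114 114 109  98  67  73  80
165 166 166 161 162 166 167 164 165 153 145 131 105  93  85  67  68  62  69  66  70  88 100 112 114 116 114 110  75  72  82  90
70 2 ((300.5, 146.0), (1.0, 0.0), 180.0) [1. 0.] [0.6566 0.0439 0.068 ] 2.0794372464165156
85 31 ((305.0, 146.0), (14.0, 2.0), -0.0) [0.99758583 0.06944454] [0.6546 0.0476 0.068 ] 2.0109188648104857
100 127 ((306.0, 127.0), (16.0, 40.0), 0.0) [0.0457757  0.99895173] [0.6383 0.0397 0.068 ] 0.5530314441506409
[0.6386 0.0398 0.068 ]
```

```bash
python3 - <<'E'
from h import *
import pickle
d=pickle.load(open('w9.pkl','rb'))
a,b=onz(d,305.5,110,.068,True),onz(d,304.7,145,.068,True);print(a,b,np.arctan2(*(b-a)[1::-1]),(a+b)/2)
s=monitor.sense();M=R.from_euler('xyz',s['ee_rot']).as_matrix()
print('cam in tool',M.T@(ray(d,320,200)[0]-s['position']),'psi',np.arctan2(M[1,1],M[0,1]))
print(proj(d,s['position'],True))
E
python3 -m handwheel '[0,0,0,5,-6,-12,0,0,0,0,5,-6,-12,0,0,0,0,5,0,-6,0,0,0,0,0,0,0,0,0,0,0,0,0,0,0]'
python3 - <<'E'
from h import *
import pickle
st();totool([.638,.0395,.15])
d=shot('wrist');pickle.dump(d,open('w10.pkl','wb'))
cv2.imwrite('pics/w10.png',cv2.resize(d['frame'][120:330,200:440,::-1],(686,600),interpolation=cv2.INTER_CUBIC))
E
```

```text
[0.6245 0.0314 0.068 ] [0.6539 0.0469 0.068 ] 0.48517860156810017 [0.6392  0.03915 0.068  ]
cam in tool [-0.1666949  -0.00031457 -0.06791706] psi 2.084768235873085
[320.  239.4]
clock: 25.7
position: [0.6655, 0.0566, 0.1798]
ee_rot: [0.626, 1.57, 1.143]
wrist_force: [0.2, 0.2, -1.4]
grip_width: 0.204
{'clock': 25.7, 'position': [0.666, 0.057, 0.18], 'ee_rot': [0.626, 1.57, 1.143], 'wrist_force': [0.165, 0.247, -1.37], 'grip_width': 0.204, 'joint_pos': [0.017, 0.688, -0.246, 1.411, 0.177, 1.063, 1.827]}
shift mm [ 29.7  -1.3 -32.4] M [[0.0, -0.49, 0.87], [0.0, 0.87, 0.49], [-1.0, 0.0, 0.0]]
```

View pics/w10.png

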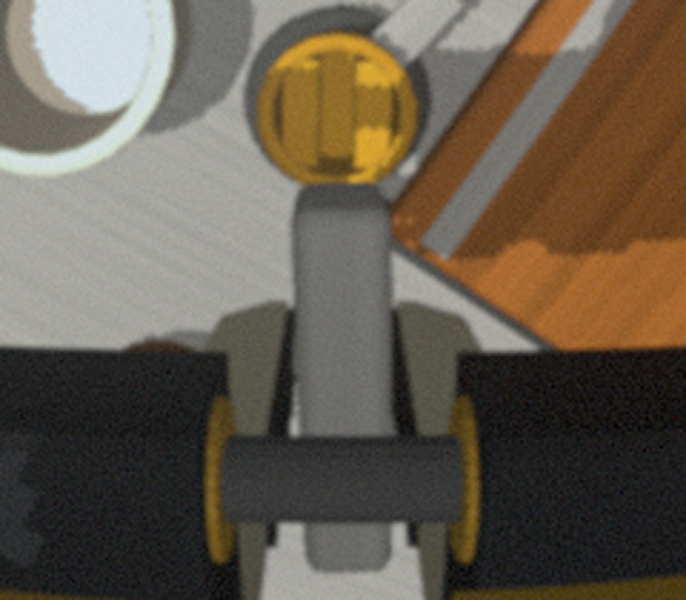

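```bash
python3 - <<'E'
from h import *
import pickle
d=pickle.load(open('w10.pkl','rb'))
im=d['frame'].astype(int)
for v in (146,150,154,158,162,166): print(v,im[v-1:v+2,300:336].mean(0)[:,0].round().astype(int).tolist())
print([ (v,im[v,312:324].mean(0).round().astype(int).tolist()) for v in range(128,188,2)])
for v in (195,205,215,260,265,305,312): print(v,im[v-1:v+2,298:342].mean(0)[:,0].round().astype(int).tolist())
E
```

```text
146 [139, 143, 148, 148, 148, 146, 148, 152, 148, 148, 142, 128, 128, 138, 144, 146, 142, 145, 145, 145, 144, 146, 143, 143, 164, 193, 210, 215, 216, 215, 214, 215, 211, 211, 208, 207]
150 [143, 149, 148, 148, 148, 150, 147, 148, 149, 149, 140, 126, 126, 138, 146, 145, 145, 145, 145, 147, 146, 146, 142, 136, 148, 158, 158, 162, 172, 178, 175, 164, 165, 175, 183, 177]
154 [145, 150, 148, 145, 147, 152, 150, 145, 149, 151, 141, 128, 128, 140, 147, 144, 144, 146, 145, 146, 147, 145, 142, 134, 133, 142, 147, 150, 150, 150, 146, 150, 149, 150, 147, 146]
158 [145, 147, 149, 150, 148, 146, 147, 147, 147, 149, 143, 130, 132, 141, 145, 145, 148, 146, 146, 145, 148, 146, 141, 135, 135, 142, 149, 146, 148, 150, 145, 147, 148, 146, 149, 147]
162 [143, 149, 147, 148, 146, 146, 147, 147, 149, 146, 141, 130, 132, 141, 146, 146, 146, 144, 146, 146, 148, 149, 142, 133, 132, 144, 145, 151, 151, 146, 148, 148, 148, 151, 147, 141]
166 [145, 147, 146, 145, 147, 145, 145, 149, 147, 141, 133, 126, 130, 143, 147, 148, 147, 148, 146, 146, 147, 147, 144, 144, 165, 191, 206, 209, 212, 207, 202, 204, 210, 211, 
[... 1498 characters left out ...]
11, 112, 107, 100, 101, 91, 72, 51, 32, 17, 22, 24]
265 [25, 20, 33, 68, 112, 133, 122, 99, 93, 99, 102, 104, 108, 110, 110, 109, 110, 110, 109, 110, 106, 107, 108, 109, 109, 108, 107, 112, 108, 112, 113, 111, 111, 109, 104, 103, 99, 93, 81, 62, 34, 22, 22, 28]
305 [155, 167, 167, 166, 168, 167, 170, 155, 122, 95, 89, 97, 99, 102, 104, 108, 104, 103, 107, 105, 104, 106, 107, 104, 106, 105, 105, 106, 106, 107, 108, 108, 108, 107, 103, 103, 96, 96, 113, 145, 164, 170, 168, 145]
312 [164, 167, 165, 167, 170, 167, 168, 162, 137, 107, 92, 94, 97, 102, 105, 107, 105, 107, 106, 107, 104, 108, 107, 104, 104, 107, 107, 108, 107, 108, 110, 108, 107, 109, 105, 103, 96, 91, 102, 144, 162, 166, 167, 165]
```

```bash
python3 - <<'E'
from h import *
import pickle
d=pickle.load(open('w10.pkl','rb'))
p=onz(d,317.2,157.8,.068,True);print(p);totool([p[0],p[1],.117])
s=monitor.sense();M=R.from_euler('xyz',s['ee_rot']).as_matrix()
# key mid point at TCP-grasp height: tool y offset of crossbar centre pix (320.1, v)
q=onz(d,320.1,240,s['position'][2]+.019+.012,True);print('key off tool',(M.T@(q-s['position'])*1000).round(1))
E
```

```text
[0.6378 0.0384 0.068 ]
shift mm [ 62.9  -2.3 -33.5] M [[0.0, -0.49, 0.87], [0.0, 0.87, 0.49], [-1.0, 0.0, 0.0]]
key off tool [-31.   -0.1 -12.5]
```

```bash

python3 -m handwheel '[0.02,0,0,0,-2.3,-17,0,0,0,0,0,0,-17,0,0,0,0,25,0,0,0,0,0,0,25,0,0,0,0,0,0,6,0,0,0,0,0,0,0,0,0,0]'
python3 -m handwheel '[0,0,0,3,0,0,0,0,0,0,3,0,0,0,0,0,0,3,0,0,0,0,0,0,3,0,0,0,0,0,0,0,0,0,0]'
python3 - <<'E'
from h import *
st();totool([.6378,.0384,.084])
E
```

```text
clock: 26.35
position: [0.6365, 0.0378, 0.1229]
ee_rot: [2.509, 1.569, 3.005]
wrist_force: [0.6, -0.5, -0.8]
grip_width: 0.202
clock: 26.85
position: [0.6365, 0.0371, 0.1113]
ee_rot: [2.839, 1.57, -2.948]
wrist_force: [0.1, -0.0, -0.8]
grip_width: 0.202
{'clock': 26.85, 'position': [0.636, 0.037, 0.111], 'ee_rot': [2.839, 1.57, -2.948], 'wrist_force': [0.124, -0.023, -0.788], 'grip_width': 0.202, 'joint_pos': [0.04, 0.715, -0.229, 1.577, 0.195, 0.872, 1.807]}
shift mm [27.3  0.5  1.8] M [[-0.0, -0.48, 0.88], [-0.0, 0.88, 0.48], [-1.0, 0.0, -0.0]]
```

```bash

python3 -m handwheel '[0,0,0,3,0.4,0,0,0,0,0,3,0,0,0,0,0,0,3,0,0,0,0,0,0,3,0,0,0,0,0,0,0,0,0,0]'
python3 -m handwheel '[0,0,0,3,0,0,0,0,0,0,3,0,0,0,0,0,0,3,0,0,0,0,0,0,3,0,0,0,0,0,0,0,0,0,0]'
python3 -m handwheel '[0,0,0,2,0,0,0,0,0,0,1,0,0,0,0,0,0,0,0,0,0]'
```

```text
clock: 27.35
position: [0.6358, 0.0373, 0.0986]
ee_rot: [2.833, 1.569, -2.954]
wrist_force: [0.2, -0.2, -2.2]
grip_width: 0.204
clock: 27.85
position: [0.6362, 0.0375, 0.087]
ee_rot: [2.769, 1.57, -3.017]
wrist_force: [-1.6, 0.5, -2.4]
grip_width: 0.203
clock: 28.15
position: [0.6364, 0.0376, 0.0845]
ee_rot: [2.532, 1.57, 3.029]
wrist_force: [-0.8, 0.6, -1.8]
grip_width: 0.201
```

```bash

for i in 1 2; do python3 -m handwheel '[0.06,0,0,0,0,0,0,0.06,0,0,0,0,0,0,0.06,0,0,0,0,0,0,0.06,0,0,0,0,0,0,0.06,0,0,0,0,0,0,0.06,0,0,0,0,0,0,0.06,0,0,0,0,0,0,0.06,0,0,0,0,0,0,0.06,0,0,0,0,0,0,0.06,0,0,0,0,0,0]'; done
python3 - <<'E'
from h import *
s=st();M=R.from_euler('xyz',s['ee_rot']).as_matrix();print(np.arctan2(M[1,1],M[0,1]),s['ft_torque'],M[:,0])
E
```

```text
clock: 29.15
position: [0.6365, 0.0395, 0.0846]
ee_rot: [1.685, 1.568, 1.581]
wrist_force: [-0.7, 1.9, -2.5]
grip_width: 0.206
clock: 30.15
position: [0.6372, 0.0405, 0.0847]
ee_rot: [1.859, 1.567, 1.156]
wrist_force: [1.5, 2.9, -2.7]
grip_width: 0.203
{'clock': 30.15, 'position': [0.637, 0.04, 0.085], 'ee_rot': [1.859, 1.567, 1.156], 'wrist_force': [1.487, 2.887, -2.726], 'grip_width': 0.203, 'joint_pos': [-0.162, 0.741, 0.113, 1.605, -0.111, 0.8, 0.866]}
0.8670779329632331 [ 0.85966905 -0.2535165   0.06605832] [ 0.00155155  0.00351892 -0.9999926 ]
```

```bash
cat > tq.py <<'E'
from h import *
s=monitor.sense();M=R.from_euler('xyz',s['ee_rot']).as_matrix();print('psi',np.arctan2(M[1,1],M[0,1]).round(3),np.round(s['ft_torque'],3),np.round(s['wrist_force'],1),s['position'].round(4) if hasattr(s['position'],'round') else s['position'])
E
for i in 1 2 3 4; do python3 -m handwheel '[0.02,0,0,0,0,0,0,0.02,0,0,0,0,0,0,0.02,0,0,0,0,0,0,0.02,0,0,0,0,0,0]' >/dev/null; python3 tq.py; done
```

```text
psi 0.788 [ 1.323 -0.567  0.045] [ 1.6  5.9 -4.4] [0.6376 0.04   0.0849]
psi 0.708 [ 1.247 -0.554  0.139] [ 2.   4.4 -2.5] [0.6378 0.0399 0.085 ]
psi 0.628 [ 1.26  -0.671  0.064] [ 2.5  6.3 -3.6] [0.638  0.0399 0.085 ]
psi 0.55 [ 1.332 -0.394  0.301] [ 1.6  6.1 -1.6] [0.6379 0.04   0.085 ]
```

```bash

for i in 1 2 3 4; do python3 -m handwheel '[0.02,0,0,0,0,0,0,0.02,0,0,0,0,0,0,0,0,0,0,0,0,0]' >/dev/null; python3 tq.py; done
```

```text
psi 0.51 [ 1.271 -0.407  0.249] [ 1.3  4.2 -2. ] [0.6376 0.0403 0.0851]
psi 0.47 [ 1.294 -0.249  0.344] [ 0.8  5.2 -0.4] [0.6374 0.0405 0.0851]
psi 0.431 [ 1.372 -0.218  0.33 ] [ 1.5  5.2 -1.1] [0.6372 0.0408 0.0852]
psi 0.391 [ 1.306 -0.257  0.387] [ 1.   5.7 -0.5] [0.6373 0.0406 0.0852]
```

```bash

python3 -m handwheel '[0,0,0,0,0,0,0.45,0,0,0,0,0,0,0.45,0,0,0,0,0,0,0.45,0,0,0,0,0,0,0.45,0,0,0,-10,0,0,0.45,0,0,0,-20,0,0,0.45,0,0,0,-40,0,0,0.6,0,0,0,-40,0,0,1,0,0,0,-30,0,0,1,0,0,0,-30,0,0,1]'
python3 -m handwheel '[0,0,0,0,-30,40,1,0,0,0,0,-30,40,1,0,0,0,0,0,0,1,0,0,0,0,0,0,1]'
python3 - <<'E'
from h import *
import pickle
st()
d=shot('wrist');pickle.dump(d,open('w11.pkl','wb'));print(proj(d,[.638,.039,.1],True),proj(d,[.45,-.16,.055],True),proj(d,[.662,-.056,.068],True),proj(d,[.60,-.375,.074],True))
cv2.imwrite('pics/w11.png',cv2.resize(d['frame'][:,:,::-1],(800,500),interpolation=cv2.INTER_CUBIC))
E
```

```text
clock: 33.95
position: [0.6366, 0.037, 0.2573]
ee_rot: [0.954, 1.569, -0.231]
wrist_force: [0.5, 0.5, -0.6]
grip_width: 0.744
clock: 34.35
position: [0.6108, -0.0615, 0.2558]
ee_rot: [0.702, 1.57, -0.486]
wrist_force: [0.5, 0.4, -0.5]
grip_width: 0.998
{'clock': 34.35, 'position': [0.611, -0.061, 0.256], 'ee_rot': [0.702, 1.57, -0.486], 'wrist_force': [0.518, 0.408, -0.531], 'grip_width': 0.998, 'joint_pos': [-0.122, 0.539, 0.311, 1.489, -0.173, 1.14, 0.603]}
[379.3 105.7] [178.4 200.7] [361.  189.5] [238.  361.5]
```

View pics/w11.png

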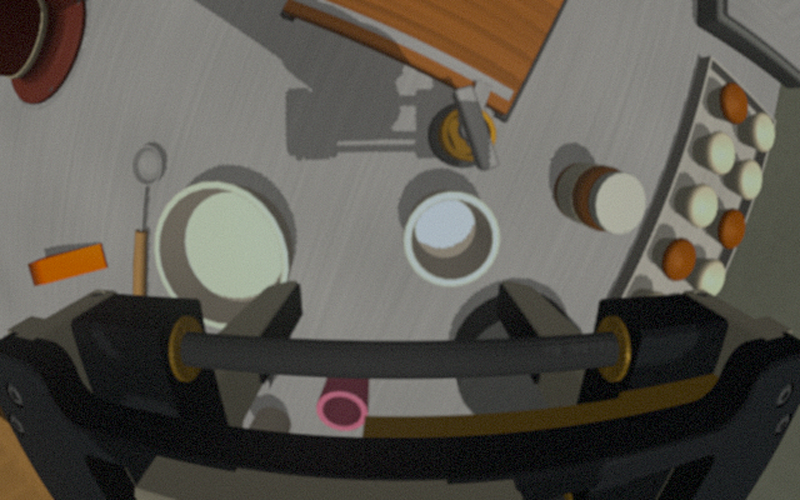

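```bash
python3 - <<'E'
from h import *
import pickle
d=pickle.load(open('w11.pkl','rb'))
P=lambda u,v,z:onz(d,u/1.25,v/1.25,z,True)
a,b=P(469,86,.115),P(484,166,.115);print('bar',a,b,np.linalg.norm(a-b),np.arctan2(*(b-a)[1::-1]),(a+b)/2)
h=cv2.cvtColor(d['frame'],cv2.COLOR_RGB2HSV).astype(int); g=d['frame'].astype(int).mean(2)
x0,y0=360,62
for r in range(0,80,3): print(y0+r,' '.join('%3d'%x for x in g[y0+r,x0:x0+60:3]),'|',' '.join('%3d'%x for x in h[y0+r,x0:x0+60:3,1]))
# bowls: circle fit
def rim(c0,z,rad):
    best=None
    im=d['frame'].astype(int)
    m=((im.min(2)>150)).astype(np.uint8)
    return m
# brass cylinder centre
mm=((h[:,:,0]>15)&(h[:,:,0]<30)&(h[:,:,1]>110)&(h[:,:,2]>90)).astype(np.uint8)
for c in cv2.findContours(mm,0,1)[0]:
    if cv2.contourArea(c)>50: print(cv2.boundingRect(c))
print('S',P(452,240,.068),'L',P(222,256,.055))
E
```

```text
bar [0.6177 0.0703 0.115 ] [0.6535 0.0154 0.115 ] 0.06554120841119727 -0.9929499546489529 [0.6356  0.04285 0.115  ]
62  76  88  88  88 102 129 137 135 136 142 142 115  85  77  78  74  83  79  88  84 | 169 177 177 177 118  42  11  11  14  14  19  81 161 185 176 184 166 173 160 181
65  56  82  83  88  85  90  78 111 133 136 142 137 135 105  83  78  75  76  76  71 | 161 182 187 173 188 175 114  18   4  11   9   9  23 104 170 171 179 180 178 169
68  43  55  74  84  88  95  73 130 134 133 126 132 141 139 125  91  86  78  82  62 | 107 179 189 173 137  81 114  12  15  13   8  11  12  13  41 125 160 165 162  93
71  81  55  97 121 129 135 114 138 135 131 132 136 138 133 142 140 120  83  71  70 |  21  53  29  18  10  11  15   5  13  13  11   7   5   6  14  16  56 168 165  14
74  83  63 125 142 135 135 128 128 136 131 126  95 118 134 138 136 141  93  68 103 |  18   8  12  14   9  13  12   8  13  10  14 144  55  11  11  11  14 128  84  14
77  82  50 111 140 134 132 132 122 134 130 116  88  84  98 131 133 120  73  72 128 |  12  29  11   7  15  13   8  10  11  13  47 171 184 120  33  13  44 155  2
[... 2930 characters left out ...]
  14   9  20  25  16   8  12  15   8   8  10  10  10  14
134 121 116 113 100 111 115 123 105  65  80  89 114 119 130 130 128 130 127 129 125 |  18  13   9   8   5  13  14   5  19  16   8  13  10   8   8  21  12  10   4  12
137  92 107 122 132 133 126 130 134 122 115 128 128 126 132 127 128 129 135 125 130 |   3   7   8   8   8  10  17  13  10  11  10  14  12  15  14   8  12   9  12   8
140  88  88  87  98 122 129 133 132 128 126 129 128 129 131 129 126 126 126 124 131 |  22  17   3  15  12  14   6  11  12   6   8  16   6  10  12  14   8  10  10  17
(0, 333, 42, 67)
(44, 196, 39, 18)
(107, 185, 10, 51)
(386, 89, 11, 26)
(354, 89, 24, 40)
S [ 0.6639 -0.0585  0.068 ] L [ 0.4503 -0.166   0.055 ]
```

```bash
cat >> h.py <<'E'
def bowl(f,c0,z,r,fish=True,T=None):
    """bright pixels near the predicted place, cast onto the rim plane; circle fitted to their outer edge by least squares"""
    from scipy.optimize import least_squares
    im=f['frame'].astype(int); u,v=proj(f,[*c0,z],fish); a=int(r*1.6*700)
    ys,xs=[x.ravel() for x in np.mgrid[max(0,int(v)-a):min(400,int(v)+a),max(0,int(u)-a):min(640,int(u)+a)]]
    px=im[ys,xs]; out=[]
    T=T or 165
    k=(px.min(1)>T-15)&(px[:,1]>T)
    P=np.array([onz(f,x,y,z,fish)[:2] for x,y in zip(xs[k],ys[k])])
    P=P[np.hypot(*(P-c0).T)<r*1.45]
    c=np.array(c0,float)
    for it in range(6):
        d=P-c; rr=np.hypot(*d.T); th=(np.arctan2(d[:,1],d[:,0])//(np.pi/30)).astype(int)
        E=[]
        for t in range(-30,30):
            q=(th==t)&(rr<r*(1.35 if it<2 else 1.1))
            if q.sum()>1:
                j=np.where(q)[0]; e=P[j[rr[j].argmax()]]; E.append(e)
        E=np.array(E)
        s=least_squares(lambda p:np.hypot(*(E-p).T)-r,c,loss='soft_l1',f_scale=.002); c=s.x
    res=np.hypot(*(E-c).T)-r
    return c.round(4),len(E),(np.median(np.abs(res))*1000).round(1)
E
python3 - <<'E'
from h import *
import pickle
w=pickle.load(open('w11.pkl','rb'));w1=pickle.load(open('w1.pkl','rb'));w7=pickle.load(open('w7.pkl','rb'));d0=pickle.load(open('f0.pkl','rb'));w6=pickle.load(open('w6.pkl','rb'))
for T in (160,175):
  for n,f,fi in(('w11',w,1),('w1',w1,1),('w6',w6,1),('w7',w7,1),('side',d0['side'],0),('scene',d0['scene'],0)):
    for b,c,z,r in(('L',(.45,-.163),.055,.084),('S',(.663,-.057),.068,.047),('XS',(.601,-.375),.074,.03)):
        try: print(T,n,b,bowl(f,c,z,r,fi,T))
        except Exception as e: pass
print('black',onz(w,525/1.25,335/1.25,.05,True),onz(d0['side'],497,265,.05))
E
python3 -m handwheel '[0.13,0,0,0,0,0,1,0.13,0,0,0,0,0,1,0.13,0,0,0,0,0,1,0,0,0,0,0,0,1]'; python3 -c "
from h import *
st();totool([.53,-.163,.15])"
```

```text
160 w11 L (array([ 0.4424, -0.171 ]), 60, np.float64(2.6))
160 w11 S (array([ 0.6641, -0.0586]), 60, np.float64(1.4))
160 w1 L (array([ 0.4427, -0.1724]), 46, np.float64(1.4))
160 w1 S (array([ 0.6637, -0.06  ]), 49, np.float64(1.1))
160 w6 L (array([ 0.4444, -0.1713]), 60, np.float64(0.6))
160 w7 L (array([ 0.4444, -0.172 ]), 60, np.float64(2.6))
160 w7 S (array([ 0.6677, -0.0604]), 32, np.float64(0.8))
160 w7 XS (array([ 0.5998, -0.3837]), 54, np.float64(1.6))
160 side L (array([ 0.4435, -0.1734]), 60, np.float64(0.8))
160 side S (array([ 0.664 , -0.0609]), 60, np.float64(1.6))
160 side XS (array([ 0.5995, -0.3841]), 60, np.float64(1.3))
160 scene L (array([ 0.4429, -0.1745]), 48, np.float64(1.5))
160 scene S (array([ 0.664, -0.06 ]), 60, np.float64(0.9))
160 scene XS (array([ 0.6003, -0.3831]), 14, np.float64(2.1))
175 w11 L (array([ 0.4439, -0.1709]), 60, np.float64(4.2))
175 w11 S (array([ 0.6639, -0.0585]), 60, np.float64(2.4))
175 w1 L (array([ 0.4428, -0.1715]), 46, np.float64(2.6))
175 w1 S (array([ 0.6631, -0.0606]), 48, np.float64(1.5))
175 w6 L (array([ 0.4442, -0.1721]),
[... 225 characters left out ...]
, -0.0611]), 60, np.float64(2.5))
175 side XS (array([ 0.5992, -0.3843]), 60, np.float64(2.1))
175 scene L (array([ 0.4396, -0.1787]), 23, np.float64(2.1))
175 scene S (array([ 0.6612, -0.0614]), 21, np.float64(2.3))
black [ 0.7903 -0.1299  0.05  ] [ 0.8104 -0.1685  0.05  ]
clock: 34.8
position: [0.6116, -0.0566, 0.2544]
ee_rot: [-2.622, 1.57, 2.091]
wrist_force: [-0.3, 0.1, -0.5]
grip_width: 1.003
{'clock': 34.8, 'position': [0.612, -0.057, 0.254], 'ee_rot': [-2.622, 1.57, 2.091], 'wrist_force': [-0.315, 0.129, -0.543], 'grip_width': 1.003, 'joint_pos': [-0.187, 0.552, 0.411, 1.49, -0.233, 1.148, 0.267]}
shift mm [104.3 -81.7 106.4] M [[-0.0, 1.0, 0.0], [0.0, 0.0, -1.0], [-1.0, -0.0, -0.0]]
```

```bash

python3 -m handwheel '[0,0,0,25,-24,29,0.6,0,0,0,25,-24,29,0.6,0,0,0,25,-24,29,0.6,0,0,0,25,-22,28,0.6,0,0,-0.09,0,0,0,0.6,0,0,-0.09,0,0,0,0.6,0,0,0,0,0,0,0.6,0,0,0,0,0,0,0.6]'
python3 - <<'E'
from h import *
st();totool([.518,-.172,.022])
d=shot('side');print(bowl(d,(.4435,-.172),.055,.084,False,160),bowl(d,(.6,-.384),.074,.03,False,160),bowl(d,(.664,-.06),.068,.047,False,160))
E
```

```text
clock: 35.6
position: [0.5175, -0.1729, 0.1543]
ee_rot: [-1.575, 1.392, 3.139]
wrist_force: [-0.0, -0.4, -0.1]
grip_width: 0.6
{'clock': 35.6, 'position': [0.517, -0.173, 0.154], 'ee_rot': [-1.575, 1.392, 3.139], 'wrist_force': [-0.011, -0.449, -0.058], 'grip_width': 0.6, 'joint_pos': [0.005, 0.639, 0.415, 1.67, -0.207, 1.055, 0.485]}
shift mm [130.1  24.1  -0.8] M [[-0.18, 0.98, 0.0], [0.0, 0.0, -1.0], [-0.98, -0.18, -0.0]]
(array([ 0.4184, -0.2085]), 60, np.float64(7.4)) (array([ 0.6019, -0.3826]), 60, np.float64(2.5)) (array([ 0.6842, -0.0694]), 22, np.float64(2.4))
```

```bash

python3 -m handwheel '[0,0,0,20,3.7,0,0.6,0,0,0,20,3.7,0,0.6,0,0,0,20,3.7,0,0.6,0,0,0,20,3.7,0,0.6,0,0,0,20,3.7,0,0.6,0,0,0,15,2.7,0,0.6,0,0,0,10,1.9,0,0.6,0,0,0,5,0.9,0,0.6,0,0,0,0,0,0,0.6]'
python3 -m handwheel '[0,0,0,0,0,0,0,0,0,0,0,0,0,0,0,0,0,0,0,0,0,0,0,0,0,0,0,0,0,0,0,0,0,0,0,0,0,0,0,0,0,0,0,0,0,0,0,0,0]'
python3 tq.py
```

```text
clock: 36.55
position: [0.5171, -0.1739, 0.0223]
ee_rot: [-1.571, 1.391, 3.138]
wrist_force: [0.7, 0.0, -0.0]
grip_width: 0.599
clock: 37.25
position: [0.5158, -0.1737, 0.0227]
ee_rot: [-1.576, 1.388, 3.132]
wrist_force: [-3.1, 1.6, 5.7]
grip_width: 0.078
psi -0.004 [-0.237  0.856 -0.161] [-3.1  1.6  5.7] [ 0.5158 -0.1737  0.0227]
```

```bash

python3 -m handwheel '[0,0,0,-3,-0.5,0,0,0,0,0,-7,-1.3,0,0,0,0,0,-15,-2.7,0,0,0,0,0,-20,-3.7,0,0,0,0,0,-25,-4.6,0,0,0,0,0,-30,-5.5,0,0,0,0,0,-30,-5.5,0,0,0,0,0,-30,-5.5,0,0,0,0,0,-20,-3.7,0,0,0,0,0,0,0,0,0]'
python3 - <<'E'
from h import *
import pickle
s=st();totool([.6305,.218,.21]);print(s['ft_torque'])
d=shot('scene');pickle.dump(d,open('sc12.pkl','wb'));w=shot('wrist');pickle.dump(w,open('w12.pkl','wb'))
p=proj(d,[.4435,-.172,.23]).astype(int);print(p)
print(bowl(w,(.4435,-.172),s['position'][2]-.022+.055,.084,True,165))
E
```

```text
clock: 38.25
position: [0.5188, -0.1751, 0.2093]
ee_rot: [-1.557, 1.399, -3.131]
wrist_force: [-0.4, -0.4, -3.2]
grip_width: 0.08
{'clock': 38.25, 'position': [0.519, -0.175, 0.209], 'ee_rot': [-1.557, 1.399, -3.131], 'wrist_force': [-0.44, -0.405, -3.244], 'grip_width': 0.08, 'joint_pos': [-0.008, 0.578, 0.438, 1.607, -0.183, 1.169, 0.468]}
shift mm [ -20.5  108.5 -393.4] M [[-0.17, 0.99, -0.0], [-0.0, -0.0, -1.0], [-0.99, -0.17, 0.0]]
[-0.06287391 -0.54479264  0.01412214]
[258 117]
(array([ 0.4355, -0.0953]), 17, np.float64(6.2))
```

```bash

python3 -m handwheel '[0,0,0,-1.9,10.8,-30,0,0,0,0,-1.9,10.8,-40,0,0,0,0,-1.9,10.8,-42,0,0,0,0,-1.9,10.8,-42,0,0,0,0,-1.9,10.8,-42,0,0,0,0,-1.9,10.8,-42,0,0,0,0,-1.9,10.8,-42,0,0,0,0,-1.9,10.8,-42,0,0,0,0,-1.9,10.8,-39,0,0,0,0,-1.9,10.8,-30,0]'
python3 -m handwheel '[0,0,0,0,0,0,0,0,0,0,0,0,0,0,0,0,0,0,0,0,0]'
python3 - <<'E'
from h import *
import pickle
s=st();totool([.6283,.2163,.09]);print(s['ft_torque'])
w=shot('wrist');pickle.dump(w,open('w13.pkl','wb'));a=shot('side');b=shot('scene')
out=np.zeros((600,800,3),np.uint8)
out[:400,:640]=w['frame'];out[400:,:400]=cv2.resize(a['frame'][90:290,200:500],(400,200));out[400:,400:]=cv2.resize(b['frame'][150:300,180:480],(400,200))
cv2.imwrite('pics/c13.png',out[:,:,::-1])
pickle.dump([a,b],open('f13.pkl','wb'))
E
```

```text
clock: 39.35
position: [0.6265, 0.2204, 0.2022]
ee_rot: [-1.573, 1.386, 3.14]
wrist_force: [0.3, 0.4, -3.4]
grip_width: 0.078
clock: 39.65
position: [0.6273, 0.2145, 0.2035]
ee_rot: [-1.554, 1.389, -3.131]
wrist_force: [-0.1, -0.7, -2.7]
grip_width: 0.079
{'clock': 39.65, 'position': [0.627, 0.215, 0.204], 'ee_rot': [-1.554, 1.389, -3.131], 'wrist_force': [-0.081, -0.68, -2.707], 'grip_width': 0.079, 'joint_pos': [-0.515, 0.77, 0.376, 1.224, -0.301, 1.378, -0.133]}
shift mm [111.5  21.5  -2.1] M [[-0.18, 0.98, -0.01], [-0.0, -0.01, -1.0], [-0.98, -0.18, 0.0]]
[-0.05714528 -0.43564538  0.0004404 ]
```

```bash

python3 -m handwheel '[0,0,0,15,2.7,0,0,0,0,0,20,3.7,0,0,0,0,0,20,3.7,0,0,0,0,0,20,3.7,0,0,0,0,0,20,3.7,0,0,0,0,0,15,2.7,0,0,0,0,0,10,1.8,0,0,0,0,0,6,1.1,0,0,0,0,0,0,0,0,0]'
python3 tq.py
for i in 1 2 3 4; do python3 -m handwheel '[0,0,0,2,0.4,0,0,0,0,0,2,0.4,0,0,0,0,0,0,0,0,0]'>/dev/null; python3 tq.py; done
```

```text
clock: 40.7
position: [0.6277, 0.2166, 0.0762]
ee_rot: [-1.569, 1.39, 3.14]
wrist_force: [0.5, 0.9, -2.2]
grip_width: 0.081
psi -0.003 [-0.073 -0.388  0.05 ] [ 0.5  0.9 -2.2] [0.6277 0.2166 0.0762]
psi -0.003 [-0.03  -0.484  0.047] [ 0.  -0.1 -3.5] [0.6282 0.2169 0.0729]
psi -0.003 [-0.056 -0.423 -0.022] [ 0.1  0.4 -3.2] [0.6278 0.2167 0.0682]
psi -0.003 [-0.038 -0.437 -0.01 ] [ 0.2  0.3 -3.6] [0.6278 0.2167 0.064 ]
psi -0.003 [-0.085 -0.526  0.045] [ 0.5  0.5 -3. ] [0.6279 0.2167 0.06  ]
```

```bash

for i in 1 2 3; do python3 -m handwheel '[0,0,0,1,0.2,0,0,0,0,0,0,0,0,0]'>/dev/null; python3 tq.py; done
```

```text
psi -0.003 [-0.048 -0.423 -0.046] [-0.2 -0.3 -2.8] [0.6282 0.2167 0.0593]
psi -0.003 [-0.092 -0.463 -0.022] [ 0.  -0.1 -2.8] [0.6282 0.2168 0.0583]
psi -0.003 [-0.039 -0.391  0.002] [-0.8 -0.9 -1.9] [0.6283 0.2168 0.0574]
```

```bash

python3 -m handwheel '[0,0,0,1,0.2,0,0,0,0,0,0,0,0,0,0,0,0,0,0,0,0.4,0,0,0,0,0,0,0.4,0,0,0,0,0,0,0.4,0,0,0,0,0,0,0.4,0,0,0,-10,-1.8,0,0.4,0,0,0,-20,-3.7,0,0.4,0,0,0,-30,-5.5,0,0.4,0,0,0,-40,-7.3,0,0.4]'
python3 -m handwheel '[0,0,0,-40,-7,0,1,0,0,0,-30,-6,0,1,0,0,0.09,0,0,0,1,0,0,0.09,0,0,0,1,0,0,0,0,0,0,1,0,0,0,0,0,0,1]'
python3 - <<'E'
from h import *
import pickle
st();totool([.62,-.06,.25])
w=shot('wrist');pickle.dump(w,open('w14.pkl','wb'));a=shot('side')
for T in(160,175): print(bowl(w,(.556,.218),.089,.084,True,T),bowl(a,(.664,-.06),.068,.047,False,T),bowl(a,(.6,-.384),.074,.03,False,T))
# board corners from wrist: orange mask
h=cv2.cvtColor(w['frame'],cv2.COLOR_RGB2HSV)
m=((h[:,:,0]>5)&(h[:,:,0]<20)&(h[:,:,1]>110)).astype(np.uint8)
for u in range(20,620,60): 
    v=np.where(m[:,u])[0]
    if len(v): print(u,v.min(),onz(w,u,v.min(),.034,True),v.max(),onz(w,u,v.max(),.034,True))
E
```

```text
clock: 43.5
position: [0.627, 0.2166, 0.1581]
ee_rot: [-1.565, 1.387, -3.139]
wrist_force: [1.1, 0.4, 0.6]
grip_width: 0.399
clock: 44.1
position: [0.6278, 0.2171, 0.2301]
ee_rot: [-2.272, 1.57, 2.438]
wrist_force: [0.4, 0.1, -0.4]
grip_width: 0.864
{'clock': 44.1, 'position': [0.628, 0.217, 0.23], 'ee_rot': [-2.272, 1.57, 2.438], 'wrist_force': [0.445, 0.105, -0.428], 'grip_width': 0.864, 'joint_pos': [-0.586, 0.657, 0.41, 1.369, -0.268, 1.171, -0.15]}
shift mm [-20.1  -7.1 277.1] M [[-0.0, 1.0, -0.0], [0.0, -0.0, -1.0], [-1.0, -0.0, -0.0]]
(array([0.5564, 0.2136]), 60, np.float64(2.6)) (array([ 0.6639, -0.0608]), 60, np.float64(0.9)) (array([ 0.5929, -0.3782]), 12, np.float64(2.0))
(array([0.5566, 0.2134]), 60, np.float64(3.6)) (array([ 0.6638, -0.0609]), 60, np.float64(1.9)) (array([ 0.589 , -0.3724]), 11, np.float64(2.1))
20 240 [0.0472 0.1077 0.034 ] 399 [-0.4647 -0.5643  0.034 ]
80 109 [0.2817 0.3247 0.034 ] 386 [ 0.0442 -0.2808  0.034 ]
200 5 [0.4805 0.4387 0.034 ] 248 [0.467  0.1218 0.034 ]
260 87 [0.559  0.3249 0.034 ] 272 [0.5483 0.089  0.034 ]
320 94 [0.6291 0.3149 0.034 ] 358 [ 0.6281 -0.0671  0.034 ]
380 334 [ 0.718  -0.0199  0.034 ] 371 [ 0.7266 -0.1035  0.034 ]
440 333 [ 0.8166 -0.0289  0.034 ] 343 [ 0.8212 -0.051   0.034 ]
500 313 [ 0.9229 -0.0048  0.034 ] 346 [ 0.9487 -0.0829  0.034 ]
560 146 [0.982  0.2683 0.034 ] 312 [ 1.0783 -0.032   0.034 ]
```

```bash

python3 -m handwheel '[0,0,0,3,-1,39.5,0.4,0,0,0,3,-1,39.5,0.4,0,0,0,3,-1,39.5,0.4,0,0,0,3,-1,39.5,0.4,0,0,0,3,-1,39.5,0.4,0,0,0,3,-1,39.5,0.4,0,0,0,2,0,40,0.4,0,0,0.08,0,0,0,0.4,0,0,0,0,0,0,0.4,0,0,0,0,0,0,0.4]'
python3 - <<'E'
from h import *
import pickle
st();totool([.622,-.0605,.1])
a=shot('side');b=shot('scene');w=shot('wrist');pickle.dump([a,b,w],open('f15.pkl','wb'))
print(bowl(b,(.664,-.06),.068,.047,False,160),bowl(w,(.664,-.06),.068,.047,True,160))
# XS: bright blobs in side
for f,n in((a,'side'),(b,'scene')):
    im=f['frame'].astype(int); m=((im.min(2)>160)).astype(np.uint8)
    k,l,s,c=cv2.connectedComponentsWithStats(m)
    for i in range(1,k):
        p=onz(f,*c[i],.06)
        if s[i,4]>40 and .3<p[0]<.8 and -.5<p[1]<.05: print(n,s[i].tolist(),c[i].round(),p)
E
```

```text
clock: 45.2
position: [0.6217, -0.0594, 0.2091]
ee_rot: [1.584, 1.492, 0.011]
wrist_force: [-0.4, 0.3, -0.5]
grip_width: 0.403
{'clock': 45.2, 'position': [0.622, -0.059, 0.209], 'ee_rot': [1.584, 1.492, 0.011], 'wrist_force': [-0.42, 0.291, -0.51], 'grip_width': 0.403, 'joint_pos': [-0.18, 0.57, 0.399, 1.6, -0.277, 0.947, 0.307]}
shift mm [108.8  -8.3   1.2] M [[0.08, 1.0, -0.0], [0.0, -0.0, -1.0], [-1.0, 0.08, -0.0]]
(array([ 0.6637, -0.0604]), 52, np.float64(0.8)) (array([ 0.6645, -0.06  ]), 60, np.float64(0.6))
side [403, 217, 39, 31, 386] [422. 236.] [ 0.6651 -0.0672  0.06  ]
side [390, 291, 10, 28, 57] [394. 304.] [ 0.5499 -0.2281  0.06  ]
side [278, 361, 106, 39, 1235] [337. 379.] [ 0.4044 -0.3563  0.06  ]
side [276, 367, 40, 9, 56] [295. 371.] [ 0.3288 -0.3299  0.06  ]
side [409, 375, 33, 25, 311] [423. 387.] [ 0.5567 -0.3969  0.06  ]
scene [207, 213, 19, 23, 62] [213. 224.] [ 0.6816 -0.0899  0.06  ]
scene [190, 253, 29, 19, 409] [204. 262.] [0.7754 0.0022 0.06  ]
```

```bash

python3 -m handwheel '[0,0,0,30,-2.4,0,0.4,0,0,0,30,-2.4,1,0.4,0,0,0,30,-2.4,0,0.4,0,0,0,30,-2.4,0,0.4,0,0,0,20,-1.6,0,0.4,0,0,0,12,-1,0,0.4,0,0,0,8.5,-0.7,0,0.4,0,0,0,0,0,0,0.4,0,0,0,0,0,0,0.4]'
python3 -m handwheel '[0,0,0,0,0,0,0,0,0,0,0,0,0,0,0,0,0,0,0,0,0,0,0,0,0,0,0,0,0,0,0,0,0,0,0,0,0,0,0,0,0,0]'
python3 tq.py
```

```text
clock: 46.25
position: [0.6219, -0.0612, 0.049]
ee_rot: [1.568, 1.489, -0.005]
wrist_force: [0.8, -0.4, 0.7]
grip_width: 0.399
clock: 46.85
position: [0.6219, -0.0614, 0.0488]
ee_rot: [1.567, 1.489, -0.006]
wrist_force: [0.6, 0.4, 2.4]
grip_width: 0.099
psi -0.003 [-0.082 -0.037 -0.041] [0.6 0.4 2.4] [ 0.6219 -0.0614  0.0488]
```

```bash

python3 -m handwheel '[0,0,0,-4,0.3,0,0,0,0,0,-10,0.8,0,0,0,0,0,-20,1.6,0,0,0,0,0,-30,2.4,0,0,0,0,0,-30,2.4,0,0,0,0,0,-30,2.4,0,0,0,0,0,-30,2.4,0,0,0,0,0,-16,1.3,0,0,0,0,0,0,0,0,0,0,0,0,0,0,0,0]'
python3 - <<'E'
from h import *
st();totool([.5144,.2124,.22])
E
```

```text
clock: 47.85
position: [0.6201, -0.061, 0.2181]
ee_rot: [1.576, 1.493, 0.003]
wrist_force: [-0.5, -0.6, -3.7]
grip_width: 0.097
{'clock': 47.85, 'position': [0.62, -0.061, 0.218], 'ee_rot': [1.576, 1.493, 0.003], 'wrist_force': [-0.509, -0.56, -3.676], 'grip_width': 0.097, 'joint_pos': [-0.184, 0.56, 0.408, 1.592, -0.274, 0.967, 0.306]}
shift mm [ -10.1 -106.  -273.1] M [[0.08, 1.0, -0.0], [0.0, -0.0, -1.0], [-1.0, 0.08, -0.0]]
```

```bash

python3 -m handwheel '[0,0,0,-1,-13,-34,0,0,0,0,-1,-13,-34,0,0,0,0,-1,-13,-34,0,0,0,0,-1,-13,-34,0,0,0,0,-1,-13,-34,0,0,0,0,-1,-13,-34,0,0,0,0,-1,-13,-34,0,0,0,0,-1,-13,-34,0,0,0,0,0,0,0,0,0,0,0,0,0,0,0]'
python3 - <<'E'
from h import *
import pickle
st();totool([.5144,.2124,.1])
w=shot('wrist');pickle.dump(w,open('w16.pkl','wb'))
E
```

```text
clock: 48.85
position: [0.516, 0.2118, 0.2167]
ee_rot: [1.546, 1.494, -0.025]
wrist_force: [0.4, -0.9, -1.9]
grip_width: 0.097
{'clock': 48.85, 'position': [0.516, 0.212, 0.217], 'ee_rot': [1.546, 1.494, -0.025], 'wrist_force': [0.389, -0.869, -1.853], 'grip_width': 0.097, 'joint_pos': [-0.742, 0.467, 0.438, 1.77, -0.213, 0.883, -0.222]}
shift mm [116.2 -10.5  -0.9] M [[0.08, 1.0, -0.0], [-0.0, -0.0, -1.0], [-1.0, 0.08, 0.0]]
```

```bash

python3 -m handwheel '[0,0,0,20,-1.8,0,0,0,0,0,25,-2.2,0,0,0,0,0,25,-2.2,0,0,0,0,0,20,-2,0,0,0,0,0,15,-1.3,0,0,0,0,0,10,-1,0,0,0,0,0,0,0,0,0,0,0,0,0,0,0,0]'
python3 tq.py
for i in 1 2 3 4; do python3 -m handwheel '[0,0,0,2.5,-0.2,0,0,0,0,0,0,0,0,0]'>/dev/null; python3 tq.py; done
```

```text
clock: 49.7
position: [0.5169, 0.2103, 0.1032]
ee_rot: [1.568, 1.49, -0.008]
wrist_force: [-0.1, 0.5, -1.2]
grip_width: 0.1
psi -0.004 [-0.059  0.235 -0.009] [-0.1  0.5 -1.2] [0.5169 0.2103 0.1032]
psi -0.003 [-0.078  0.252 -0.006] [ 0.2 -0.6 -1.8] [0.5166 0.2112 0.1009]
psi -0.003 [-0.048  0.281  0.024] [ 0.1 -0.4 -1.7] [0.5161 0.2112 0.0978]
psi -0.003 [-0.072  0.281  0.048] [-0.4  1.  -1.8] [0.516  0.2111 0.0951]
psi -0.003 [-0.091  0.259 -0.031] [ 0.3  0.  -1.4] [0.516  0.211  0.0925]
```

```bash

for i in 1 2; do python3 -m handwheel '[0,0,0,1,-0.1,0,0,0,0,0,0,0,0,0]'>/dev/null; python3 tq.py; done
python3 -m handwheel '[0,0,0,0,0,0,0.3,0,0,0,0,0,0,0.3,0,0,0,0,0,0,0.3,0,0,0,0,0,0,0.3,0,0,0,-10,0.8,0,0.3,0,0,0,-20,1.6,0,0.3,0,0,0,-30,2.4,0,0.3,0,0,0,-30,2.4,0,0.4,0,0,0,-30,2.4,0,0.6,0,0,-0.08,-20,0,0,1]'
python3 - <<'E'
from h import *
import pickle
st();totool([.56,-.34,.25])
w=shot('wrist');pickle.dump(w,open('w17.pkl','wb'));a=shot('side');b=shot('scene');pickle.dump([a,b],open('f17.pkl','wb'))
for T in(160,175): print('L',bowl(w,(.5565,.2135),.089,.084,True,T),'S',bowl(w,(.5565,.2135),.110,.047,True,T),bowl(a,(.5565,.2135),.110,.047,False,T),bowl(b,(.5565,.2135),.110,.047,False,T),'XS',bowl(a,(.557,-.4),.074,.03,False,T))
E
```

```text
psi -0.003 [-0.073  0.283  0.   ] [ 0.3 -0.3 -1.5] [0.5162 0.2111 0.0917]
psi -0.003 [-0.083  0.244 -0.024] [ 0.1  0.5 -0.7] [0.5163 0.2112 0.0909]
clock: 51.9
position: [0.5133, 0.2118, 0.2344]
ee_rot: [-3.063, 1.569, 1.648]
wrist_force: [1.3, 0.1, -0.6]
grip_width: 0.504
{'clock': 51.9, 'position': [0.513, 0.212, 0.234], 'ee_rot': [-3.063, 1.569, 1.648], 'wrist_force': [1.263, 0.064, -0.618], 'grip_width': 0.504, 'joint_pos': [-0.713, 0.476, 0.433, 1.691, -0.229, 1.024, -0.204]}
shift mm [-16.7  47.4 551.7] M [[-0.0, 1.0, -0.0], [0.0, -0.0, -1.0], [-1.0, -0.0, -0.0]]
L (array([0.555 , 0.2139]), 60, np.float64(1.2)) S (array([0.5565, 0.2103]), 58, np.float64(4.3)) (array([0.5564, 0.2096]), 45, np.float64(1.7)) (array([0.5534, 0.2068]), 46, np.float64(3.3)) XS (array([ 0.5542, -0.4087]), 44, np.float64(0.8))
L (array([0.555 , 0.2143]), 60, np.float64(1.7)) S (array([0.5565, 0.2107]), 58, np.float64(4.2)) (array([0.5558, 0.2111]), 42, np.float64(2.3)) (array([0.5541, 0.2092]), 45, np.float64(1.9)) XS (array([ 0.5539, -0.41  ]), 42, np.float64(1.1))
```

```bash

python3 -m handwheel '[0,0,0,0,2.6,40,0.4,0,0,0,0,2.6,40,0.4,0,0,0,0,2.6,40,0.4,0,0,0,0,2.6,40,0.4,0,0,0,0,2.6,40,0.4,0,0,0,0,2.6,40,0.4,0,0,0,0,2.6,40,0.4,0,0,0,0,2.6,40,0.4]'
python3 -m handwheel '[0,0,0,0,2.6,40,0.4,0,0,0,0,2.6,40,0.4,0,0,0,0,2.6,40,0.4,0,0,0,0,2.6,40,0.4,0,0,0,0,2.6,40,0.4,0,0,0,0,2.6,40,0.4,0,0,0,0,2.6,40,0.4,0,0,0,0,2.6,40,0.4,0,0,0,0,0,0,0.4,0,0,0,0,0,0,0.4]'
python3 - <<'E'
from h import *
import pickle
st()
w=shot('wrist');pickle.dump(w,open('w18.pkl','wb'))
for T in(150,165,180): print('XS',bowl(w,(.554,-.409),.074,.03,True,T))
E
```

```text
clock: 52.85
position: [0.5332, -0.11, 0.2298]
ee_rot: [-1.674, 1.569, 3.035]
wrist_force: [0.4, 0.4, 0.7]
grip_width: 0.399
clock: 53.85
position: [0.5531, -0.4291, 0.2292]
ee_rot: [-2.204, 1.568, 2.504]
wrist_force: [-0.1, 0.9, -0.7]
grip_width: 0.4
{'clock': 53.85, 'position': [0.553, -0.429, 0.229], 'ee_rot': [-2.204, 1.568, 2.504], 'wrist_force': [-0.14, 0.912, -0.663], 'grip_width': 0.4, 'joint_pos': [0.413, 0.725, 0.44, 1.244, -0.303, 1.239, 0.849]}
XS (array([ 0.5553, -0.4082]), 51, np.float64(1.5))
XS (array([ 0.5557, -0.4073]), 50, np.float64(2.2))
XS (array([ 0.5567, -0.4071]), 49, np.float64(3.5))
```

```bash

python3 -m handwheel '[0,0,0,20,14,-10,0.32,0,0,-0.045,20,14,-11,0.32,0,0,0,30,1.3,0,0.32,0,0,0,30,1.3,0,0.32,0,0,0,20,0.9,0,0.32,0,0,0,10,0.5,0,0.32,0,0,0,0,0,0,0.32,0,0,0,0,0,0,0.32]'
python3 - <<'E'
from h import *
import pickle
st();totool([.5805,-.408,.062])
w=shot('wrist');print(bowl(w,(.554,-.409),.074,.03,True,150),bowl(w,(.554,-.409),.074,.03,True,170))
E
```

```text
clock: 54.7
position: [0.5832, -0.4077, 0.1023]
ee_rot: [-1.552, 1.527, -3.125]
wrist_force: [0.6, -0.9, 0.2]
grip_width: 0.318
{'clock': 54.7, 'position': [0.583, -0.408, 0.102], 'ee_rot': [-1.552, 1.527, -3.125], 'wrist_force': [0.591, -0.851, 0.16], 'grip_width': 0.318, 'joint_pos': [0.367, 0.873, 0.415, 1.313, -0.331, 1.06, 0.818]}
shift mm [40.4 -1.   0.3] M [[-0.04, 1.0, -0.0], [-0.0, -0.0, -1.0], [-1.0, -0.04, 0.0]]
(array([ 0.5499, -0.4128]), 21, np.float64(2.2)) (array([ 0.5489, -0.4121]), 20, np.float64(2.5))
```

```bash

python3 -m handwheel '[0,0,0,15,0,0,0.32,0,0,0,12,0,0,0.32,0,0,0,8,-0.3,0,0.32,0,0,0,5,0,0,0.32,0,0,0,0,0,0,0.32,0,0,0,0,0,0,0.32]'
python3 tq.py
python3 -m handwheel '[0,0,0,0,0,0,0,0,0,0,0,0,0,0,0,0,0,0,0,0,0,0,0,0,0,0,0,0,0,0,0,0,0,0,0,0,0,0,0,0,0,0]'
python3 tq.py
```

```text
clock: 55.35
position: [0.5803, -0.4083, 0.0612]
ee_rot: [-1.565, 1.526, -3.139]
wrist_force: [-0.9, -0.4, -0.0]
grip_width: 0.325
psi -0.003 [-0.092  0.037  0.033] [-0.9 -0.4 -0. ] [ 0.5803 -0.4083  0.0612]
clock: 55.95
position: [0.5802, -0.4083, 0.0616]
ee_rot: [-1.563, 1.526, -3.136]
wrist_force: [-1.4, 0.4, 2.8]
grip_width: 0.097
psi -0.003 [0.028 0.339 0.034] [-1.4  0.4  2.8] [ 0.5802 -0.4083  0.0616]
```

```bash

python3 -m handwheel '[0,0,0,-4,-0.2,0,0,0,0,0,-10,-0.5,0,0,0,0,0,-20,-0.9,0,0,0,0,0,-30,-1.3,0,0,0,0,0,-35,-1.6,0,0,0,0,0,-35,-1.6,0,0,0,0,0,-35,-1.6,0,0,0,0,0,0,0,0,0]'
python3 -m handwheel '[0,0,0,0,0,-38,0,0,0,0,0,0,-39,0,0,0,0,0,0,-39,0,0,0,0,0,0,-39,0,0,0,0,0,0,-39,0,0,0,0,0,0,-39,0,0,0,0,0,0,-39,0,0,0,0,0,0,-39,0]'
python3 -m handwheel '[0,0,0,0,0,-39,0,0,0,0,0,0,-39,0,0,0,0,0,0,-39,0,0,0,0,0,0,-39,0,0,0,0,0,0,-39,0,0,0,0,0,0,-39,0,0,0,0,0,0,-39,0,0,0,0,0,0,-30,0,0,0,0,0,0,0,0,0,0,0,0,0,0,0]'
python3 - <<'E'
from h import *
import pickle
st();totool([.5815,.211,.13])
w=shot('wrist');a=shot('side');b=shot('scene')
print(bowl(a,(.556,.211),.110,.047,False,165),bowl(b,(.556,.211),.11,.047,False,165))
out=np.zeros((600,800,3),np.uint8)
out[:400,:640]=w['frame'];out[400:,:400]=cv2.resize(a['frame'][90:290,200:500],(400,200));out[400:,400:]=cv2.resize(b['frame'][150:300,180:480],(400,200))
cv2.imwrite('pics/c19.png',out[:,:,::-1])
E
```

```text
clock: 56.75
position: [0.5823, -0.4106, 0.2376]
ee_rot: [-1.337, 1.535, -2.91]
wrist_force: [0.8, -0.7, -1.1]
grip_width: 0.1
clock: 57.55
position: [0.5805, -0.0952, 0.2297]
ee_rot: [-1.578, 1.525, 3.131]
wrist_force: [0.2, -0.8, -0.5]
grip_width: 0.096
clock: 58.55
position: [0.5813, 0.2062, 0.2294]
ee_rot: [-1.542, 1.524, -3.114]
wrist_force: [0.5, -0.9, -1.7]
grip_width: 0.104
{'clock': 58.55, 'position': [0.581, 0.206, 0.229], 'ee_rot': [-1.542, 1.524, -3.114], 'wrist_force': [0.532, -0.88, -1.737], 'grip_width': 0.104, 'joint_pos': [-0.627, 0.607, 0.451, 1.479, -0.285, 1.166, -0.123]}
shift mm [99.3  4.8 -5. ] M [[-0.05, 1.0, -0.0], [-0.0, -0.0, -1.0], [-1.0, -0.05, 0.0]]
(array([0.5564, 0.2108]), 31, np.float64(1.4)) (array([0.554 , 0.2046]), 41, np.float64(3.2))
```

```bash

python3 -m handwheel '[0,0,0,20,1,-5,0,0,0,0,25,1.2,0,0,0,0,0,25,1.2,0,0,0,0,0,20,0.9,0,0,0,0,0,9,0.4,0,0,0,0,0,0,0,0,0,0,0,0,0,0,0,0]'
python3 tq.py
for i in 1 2 3 4 5; do python3 -m handwheel '[0,0,0,3,0.1,0,0,0,0,0,0,0,0,0]'>/dev/null; python3 tq.py; done
```

```text
clock: 59.4
position: [0.5831, 0.2103, 0.1322]
ee_rot: [-1.574, 1.528, 3.134]
wrist_force: [0.3, -0.5, -0.9]
grip_width: 0.1
psi -0.004 [-0.044 -0.039  0.017] [ 0.3 -0.5 -0.9] [0.5831 0.2103 0.1322]
psi -0.003 [-0.061  0.004  0.042] [ 0.1  0.  -1. ] [0.5826 0.2109 0.1289]
psi -0.003 [-0.095 -0.057  0.003] [-0.3  0.2 -1.2] [0.5819 0.211  0.1251]
psi -0.003 [-0.1    0.022 -0.033] [ 0.1 -0.5 -1.4] [0.5818 0.2109 0.1218]
psi -0.003 [-0.074  0.001 -0.004] [-0.9  0.4 -1.8] [0.5817 0.2109 0.1187]
psi -0.003 [-0.059 -0.037 -0.04 ] [-0.4 -0.  -1.5] [0.5817 0.2108 0.1157]
```

```bash

for i in 1 2 3 4; do python3 -m handwheel '[0,0,0,1,0,0,0,0,0,0,0,0,0,0]'>/dev/null; python3 tq.py; done
```

```text
psi -0.003 [-0.037 -0.015  0.029] [-0.   0.1 -0.7] [0.5819 0.2109 0.1151]
psi -0.003 [-0.066  0.015  0.032] [-0.4  0.3 -1.7] [0.5819 0.2109 0.1141]
psi -0.003 [-0.103 -0.042 -0.034] [ 0.1 -0.6 -1. ] [0.5818 0.2109 0.1131]
psi -0.003 [-0.047 -0.037 -0.031] [-0.4 -0.3 -1.6] [0.5818 0.2109 0.112 ]
```

```bash

for i in 1 2; do python3 -m handwheel '[0,0,0,0.8,0,0,0,0,0,0,0,0,0,0]'>/dev/null; python3 tq.py; done
python3 -m handwheel '[0,0,0,0,0,0,0.3,0,0,0,0,0,0,0.3,0,0,0,0,0,0,0.3,0,0,0,0,0,0,0.3,0,0,0,-10,-0.5,0,0.3,0,0,0,-20,-0.9,0,0.3,0,0,0,-30,-1.4,0,0.3,0,0,0,-30,-1.4,0,0.3,0,0,0,-40,0,0,0.4,0,0,0,0,0,40,1]'
python3 -m handwheel '[0,0,0.045,0,0,48,1,0,0,0,0,0,48,1,0,0,0,0,0,48,1,0,0,0,0,0,48,1,0,0,0,0,0,48,1,0,0,0,0,0,0,1,0,0,0,0,0,0,1]'
python3 - <<'E'
from h import *
import pickle
st()
w=shot('wrist');a=shot('side');b=shot('scene');pickle.dump([w,a,b],open('f20.pkl','wb'))
for n,f,fi in(('w',w,1),('side',a,0),('scene',b,0)):
    print(n,[bowl(f,(.556,.212),z,r,fi,165) for z,r in((.089,.084),(.110,.047),(.124,.03))])
out=np.zeros((600,800,3),np.uint8)
out[:300,:400]=cv2.resize(a['frame'][90:240,270:470],(400,300));out[:300,400:]=cv2.resize(b['frame'][160:310,230:430],(400,300))
out[300:,:400]=cv2.resize(w['frame'][0:300,120:520],(400,300));out[300:,400:]=cv2.resize(a['frame'][200:400,260:527],(400,300))
cv2.imwrite('pics/c20.png',out[:,:,::-1])
E
```

```text
psi -0.003 [-0.037  0.005  0.014] [-0.4 -0.3  0.8] [0.582  0.2109 0.1116]
psi -0.003 [-0.05   0.237 -0.056] [-0.8 -0.5  4.2] [0.5823 0.211  0.1115]
clock: 62.6
position: [0.5868, 0.1783, 0.2462]
ee_rot: [-1.814, 1.537, 2.907]
wrist_force: [0.2, -0.3, -0.8]
grip_width: 0.425
clock: 63.3
position: [0.5827, -0.0711, 0.2412]
ee_rot: [1.121, 1.569, -0.457]
wrist_force: [0.0, 0.6, -0.8]
grip_width: 0.986
{'clock': 63.3, 'position': [0.583, -0.071, 0.241], 'ee_rot': [1.121, 1.569, -0.457], 'wrist_force': [0.042, 0.572, -0.792], 'grip_width': 0.986, 'joint_pos': [-0.212, 0.527, 0.478, 1.593, -0.265, 1.085, 0.328]}Traceback (most recent call last):
  File "<stdin>", line 6, in <module>
  File "h.py", line 38, in bowl
    P=P[np.hypot(*(P-c0).T)<r*1.45]
                   ~^~~
ValueError: operands could not be broadcast together with shapes (0,) (2,)
```

```bash

python3 - <<'E'
from h import *
import pickle
w,a,b=pickle.load(open('f20.pkl','rb'))
print([proj(w,[.556,.212,z],True).tolist() for z in(.034,.089,.124)])
for n,f,fi in(('w',w,1),('side',a,0),('scene',b,0)):
  for z,r in((.089,.084),(.110,.047),(.124,.03)):
    try: print(n,bowl(f,(.556,.212),z,r,fi,165))
    except Exception as e: print(n,'none')
out=np.zeros((600,800,3),np.uint8)
out[:300,:400]=cv2.resize(a['frame'][90:240,270:470],(400,300));out[:300,400:]=cv2.resize(b['frame'][160:310,230:430],(400,300))
out[300:,:400]=cv2.resize(w['frame'][0:225,180:480],(400,300));out[300:,400:]=cv2.resize(a['frame'][200:400,260:527],(400,300))
cv2.imwrite('pics/c20.png',out[:,:,::-1])
E
```

```text
[[295.9, -42.0], [292.6, -63.9], [290.1, -80.8]]
w none
w none
w none
side (array([0.5571, 0.2149]), 36, np.float64(1.0))
side (array([0.5553, 0.2348]), 37, np.float64(7.3))
side (array([0.5575, 0.2112]), 29, np.float64(1.3))
scene (array([0.5561, 0.2155]), 60, np.float64(1.6))
scene (array([0.5551, 0.2079]), 60, np.float64(2.0))
scene (array([0.553 , 0.2078]), 58, np.float64(1.5))
```

View pics/c20.png

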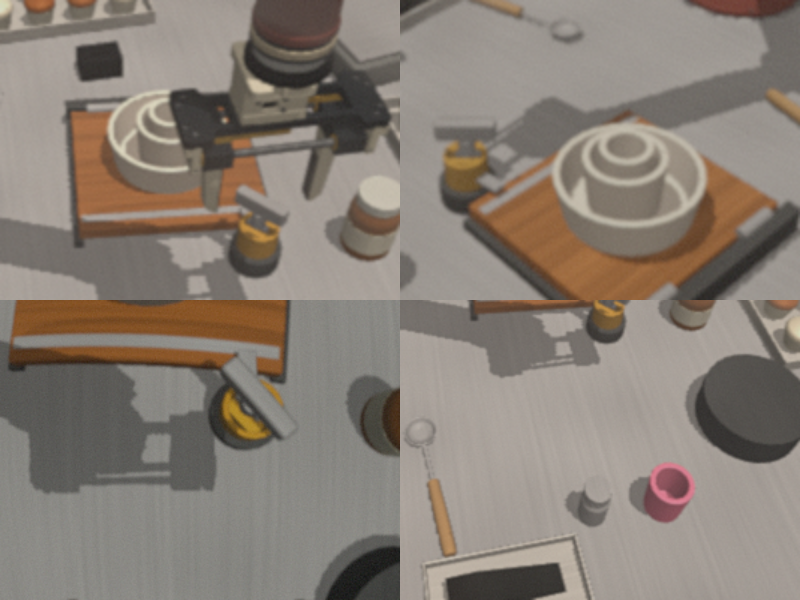

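```bash
python3 -c "
from h import *
print(bot.hand_in()); st()"
```

```text
the job is handed in; nothing more can be done
None
the job is handed in; nothing more can be done
```

I finished the whole job in the order asked and handed it in at about 63.5 s of the 192 s. The hand-in gives no verdict.

- **Wedge and board:** I pulled the wedge out in 2 mm steps at about 10 N. The pull force fell to nothing once the board was down. The wedge lies flat in the pan.
- **Lock:** The key went into the slot without pushing back and reached the expected depth. I turned it clockwise until the torque rose to about 0.35 N m and the key began to slip in the grip. A later wrist picture shows the crossbar about 1.5 rad round from where the slot started and the tongue over the board edge. I had no direct reading of the lock joint, so the end stop is inferred from these signs.
- **Bowls:** The second largest bowl was not in the scene. The smallest had been knocked about 5 cm aside during the run, so I measured it again before picking it up.
- **Last pictures:** The largest bowl, the third largest and the smallest are nested and upright. They sit around (0.556, 0.212), within about 7 mm of the board centre. The shaker and the pink look-alike appear where they were, and the robot touches nothing.
- **Checks that failed or disagreed:** In the final check the wrist camera had the bowls out of view. One side-camera fit of the third-largest bowl, partly hidden by the arm, was about 25 mm off from the scene camera. The picture shows that bowl properly nested.

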